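# Key the drive hubs and close the instrument tray

### The job

Put the instrument's pulled-out drive tray back in service: stand each steel taper key from the rack in a hub of its own (any hub, a hub may stay empty) and tap each key with the brass-footed drift, not with the gripper, until it is tight with its head down on the hub. The transport bracket that stands on the tray must be hung over the bar of the rail and the drift stood upright on the rubber pad. With the keys tight, press the slide's release lever down, then push the tray fully home; leave the other things on the bench where they are.

Things in the scene. Friction and masses are not known exactly. Their poses are not given: they have to be found in the camera images.
- instrument: white instrument housing, 300 (x) x 240 (y) x 190 mm high, fixed; origin: centre of its underside. The opening for the tray is in its -y face, 160 mm high, 120 mm from the origin; the tray slides out along its -y axis. A 70 mm high tub with bottles up to 145 mm high stands on the rear of its roof.
- tray (a joint): extension of the tray along the instrument's -y axis in m: 0 = fully home, 0.2 = fully out (start, locked against going in). Released, it takes about 3 N plus 15 N per m/s to push.
- tray_front (a point): middle of the top edge of the tray's white front panel (230 mm wide along x, 12 mm thick, from 12 to 68 mm above the bench); this point lies in the panel's outer face, and axes are parallel to the instrument's. A bow handle 100 mm wide stands out 20 mm from its middle at 50 mm height. To close, push along the instrument's +y. The tray's floor is 30 mm above the bench.
- release_lever (a joint): angle of the slide's release lever in rad: 0 = locked (start), up to 0.3 fully pressed; from about 0.16 the tray is free to go in. It stays where it is left; about 3 N on its pad moves it.
- lever_pad (a point): middle of the upper face of the lever's black pad (30 x 34 mm), outside the -x side of the tray, 54 mm above the bench at the start; pressing it straight down 24 mm turns the lever fully (pivot 85 mm to its +y). It travels with the tray.
- hub0_gap (a point): middle of the key gap in the top face of hub 0: three dark square hubs (70 x 72 mm, tops 108 mm above the bench), 76 mm apart along x on the tray. Gap: 27 mm long (x), 12.5 mm wide at the top, y from -4 to +8.5 mm, narrowing downwards. Its +y wall is the shaft's flat; its -y wall a sprung jaw, tapered like the key, that gives way as the key is driven. Moves with the tray.
- hub1_gap (a point): the same point of hub 1, the middle one. A tight key's origin lies 74 mm below this point, with its axes parallel to the point's.
- hub2_gap (a point): the same point of hub 2, at the +x end of the row
- key0: steel taper key, 0.15 kg (all alike; 2 or 3 present, None if absent): head 38 (x) x 28 (y) x 38 mm high; blade 20 mm wide (x), 70 mm long plus a 4 mm chisel tip, 17 mm thick under the head, 8 mm at the foot. Origin: at the tip, below the head's middle: 74 mm under the head, 10 mm above the bench in the rack. The blade's +y face is flat (at y = 8.5 mm, goes to the shaft), its -y face tapers.
- key1: as key0, in the rack's middle slot. Let go in a gap, a key stands upright with its head 25 to 35 mm above the hub; about 10 to 16 N on its head then pushes it fully down, and friction keeps it there.
- key2: as key0, in the rack's +x slot
- rack: fixed grey key rack, 200 (x) x 60 (y) x 45 mm high, with three slots 60 mm apart along x, 35 mm deep; origin: centre of its underside. Keys are lifted straight up by 45 mm or more.
- drift: drift: brass foot 52 mm in diameter and 30 mm high, above it a square black handle 26 x 26 mm, from 30 to 115 mm; 0.5 kg, standing upright on the bench. Origin: centre of the foot's underside, the striking face; handle faces square to its x and y.
- pad: fixed round rubber pad, 120 mm in diameter, 4 mm thick; origin: centre of its underside.
- rail_mid (a point): middle of the rail's steel bar, 16 mm in diameter, 170 mm long along this point's y, 160 mm above the bench, on a post at each end (fixed).
- bracket: aluminium transport bracket, 0.3 kg, an upside-down U: crossbar 100 (x) x 24 (y) x 10 mm, legs 90 mm long at its ends (80 mm clear between them), on top a lifting tab 40 (x) x 12 (y) x 40 mm high. Origin: middle of the crossbar's underside, 120 mm above the bench at the start (it stands on the tray). Hung, the bar runs along its y and the origin lies 8 mm above the bar's axis.
- mouse: mouse, a bystander: leave it alone. Black computer mouse 105 x 58 x 26 mm; origin: centre of its underside.
- jarlid: jar lid, a bystander: leave it alone. White, 68 mm in diameter, 16 mm high; origin: centre of its underside.
- pen: pen, a bystander: leave it alone. 140 mm long, 11 mm thick; origin: centre of its underside.
- cap: bottle cap, a bystander: leave it alone. Grey, 42 mm in diameter, 15 mm high; origin: centre of its underside.
- tube: capped tube, a bystander: leave it alone. Clear with a blue cap, 38 mm in diameter, 100 mm high; origin: centre of its underside.
Mind the look-alikes: they are no part of the job. Leave any red look-alike of the key1 alone. Leave any brown look-alike of the key2 alone.

How it is judged:
On the way, in this order (a step that is already met when the one before it is completed fails the run):
1. the drift presses on a key that stands in a hub's gap (((contact force between drift and key0 above 4 N and (horizontal distance between key0 and hub0_gap below 0.012 m or horizontal distance between key0 and hub1_gap below 0.012 m or horizontal distance between key0 and hub2_gap below 0.012 m)) or (contact force between drift and key1 above 4 N and (horizontal distance between key1 and hub0_gap below 0.012 m or horizontal distance between key1 and hub1_gap below 0.012 m or horizontal distance between key1 and hub2_gap below 0.012 m)) or (contact force between drift and key2 above 4 N and (horizontal distance between key2 and hub0_gap below 0.012 m or horizontal distance between key2 and hub1_gap below 0.012 m or horizontal distance between key2 and hub2_gap below 0.012 m)))).
2. every key that is present is tight, its head down on its hub (((horizontal distance between key0 and hub0_gap below 0.007 m and z of key0 in the frame of hub0_gap between -0.078 and -0.069 m and angle between the z axis of key0 and the z axis of hub0_gap, either way round below 0.08 rad) or (horizontal distance between key0 and hub1_gap below 0.007 m and z of key0 in the frame of hub1_gap between -0.078 and -0.069 m and angle between the z axis of key0 and the z axis of hub1_gap, either way round below 0.08 rad) or (horizontal distance between key0 and hub2_gap below 0.007 m and z of key0 in the frame of hub2_gap between -0.078 and -0.069 m and angle between the z axis of key0 and the z axis of hub2_gap, either way round below 0.08 rad)) and ((horizontal distance between key1 and hub0_gap below 0.007 m and z of key1 in the frame of hub0_gap between -0.078 and -0.069 m and angle between the z axis of key1 and the z axis of hub0_gap, either way round below 0.08 rad) or (horizontal distance between key1 and hub1_gap below 0.007 m and z of key1 in the frame of hub1_gap between -0.078 and -0.069 m and angle between the z axis of key1 and the z axis of hub1_gap, either way round below 0.08 rad) or (horizontal distance between key1 and hub2_gap below 0.007 m and z of key1 in the frame of hub2_gap between -0.078 and -0.069 m and angle between the z axis of key1 and the z axis of hub2_gap, either way round below 0.08 rad)) and ((horizontal distance between key2 and hub0_gap below 0.007 m and z of key2 in the frame of hub0_gap between -0.078 and -0.069 m and angle between the z axis of key2 and the z axis of hub0_gap, either way round below 0.08 rad) or (horizontal distance between key2 and hub1_gap below 0.007 m and z of key2 in the frame of hub1_gap between -0.078 and -0.069 m and angle between the z axis of key2 and the z axis of hub1_gap, either way round below 0.08 rad) or (horizontal distance between key2 and hub2_gap below 0.007 m and z of key2 in the frame of hub2_gap between -0.078 and -0.069 m and angle between the z axis of key2 and the z axis of hub2_gap, either way round below 0.08 rad))), for 0.2 s.
3. the release lever is pressed down while the tray is still out (value of joint release_lever above 0.18 rad and value of joint tray above 0.15 m), for 0.1 s.
At the end, for the whole second after the job is handed in: Each present key is upright in a hub gap (7 mm, 0.08 rad), its head at most 5 mm above the hub; tray within 12 mm of closed; bracket hangs at rest over the rail's bar, bar between its legs; drift upright on the rubber pad, within 50 mm of its middle (all of step 2 and value of joint tray below 0.012 m and velocity of joint tray below 0.01 m/s and x of bracket in the frame of rail_mid between -0.042 and 0.042 m and y of bracket in the frame of rail_mid between -0.075 and 0.075 m and z of bracket in the frame of rail_mid between -0.01 and 0.035 m and contact force between bracket and rail above 0.5 N and linear speed of bracket below 0.05 m/s and horizontal distance between drift and pad below 0.05 m and angle between drift's own z axis and vertical below 0.1 rad and height (world z) of drift below 0.012 m and linear speed of drift below 0.03 m/s); the robot touches nothing.
It fails at once if the gripper touches a key that is driven to within 20 mm of its hub (keys are driven home with the drift only) (contact force between the fingers and key0 above 3 N and ((horizontal distance between key0 and hub0_gap below 0.012 m and z of key0 in the frame of hub0_gap below -0.054 m) or (horizontal distance between key0 and hub1_gap below 0.012 m and z of key0 in the frame of hub1_gap below -0.054 m) or (horizontal distance between key0 and hub2_gap below 0.012 m and z of key0 in the frame of hub2_gap below -0.054 m))).
It fails at once if the gripper touches a key that is driven to within 20 mm of its hub (keys are driven home with the drift only) (contact force between the fingers and key1 above 3 N and ((horizontal distance between key1 and hub0_gap below 0.012 m and z of key1 in the frame of hub0_gap below -0.054 m) or (horizontal distance between key1 and hub1_gap below 0.012 m and z of key1 in the frame of hub1_gap below -0.054 m) or (horizontal distance between key1 and hub2_gap below 0.012 m and z of key1 in the frame of hub2_gap below -0.054 m))).
It fails at once if the gripper touches a key that is driven to within 20 mm of its hub (keys are driven home with the drift only) (contact force between the fingers and key2 above 3 N and ((horizontal distance between key2 and hub0_gap below 0.012 m and z of key2 in the frame of hub0_gap below -0.054 m) or (horizontal distance between key2 and hub1_gap below 0.012 m and z of key2 in the frame of hub1_gap below -0.054 m) or (horizontal distance between key2 and hub2_gap below 0.012 m and z of key2 in the frame of hub2_gap below -0.054 m))).
It fails at once if another thing on the bench is moved by more than 50 mm (distance of any of mouse, jarlid, pen, cap, tube from where it was at the start of the episode above 0.05 m).
Of key0, key1, key2 only 2 to 3 are there at a start; the rules pass over those that are not, and their reading is None.
At some moment in a run one of drift may be knocked a few centimetres aside while the robot is not near it.
It also fails if it takes over 210 s, if anything falls off the work surface, if the arm or the gripper's body presses on something with over 40 N, if the wrist force passes 120 N, or if a joint passes its speed limit or range.

### The arm

A 7-joint arm with a two-finger parallel gripper is mounted at the origin on the work surface. World frame = base frame: x ahead of the robot, y to its left, z up, the work surface at z = 0. Lengths are in m, angles in rad, forces in N, time in s.
With the tool pointing down it reaches from about 0.425 to 0.875 m from the base axis. Payload 4.7 kg.
Tool frame: the origin (TCP) lies on the front face of the gripper's body, between the roots of the fingers; the fingertips stand 70 mm ahead of it and the grasp point (between the pads) lies 51 mm ahead of it; z points along the fingers, y is the line along which they close (so a half turn about z gives the same grasp; the last joint's range is limited). The gripper opens to 87 mm and grips with 3 to 60 N. Pads are 19 mm wide; open, the fingers measure 117 mm over their backs; the gripper's body (75 mm by 190 mm) begins 51 mm behind the grasp point.
Start: joints at [0.014, 0.321, -0.07, 1.45, 0.023, 1.371, -0.057], TCP at [0.65, -0, 0.292] pointing down, gripper open.
Joint ranges: [-2.86, 2.86], [-0.3, 2.09], [-1.38, 1.24], [0.06, 2.45], [-1.56, 4.7], [0.09, 2.05], [-2.69, 2.69]. Speed limits (rad/s): [2.57, 2.57, 3.14, 3.14, 3.14, 3.14, 3.14].

### API

Orientations are given as a rotation vector (axis times angle).
In Python, from station import monitor, vision, order gives the robot as it stands. The module is installed in compiled form; this text tells all that it offers.
- The arm moves only by the tool play_rows, never from a script. Its argument "series" is one flat list of numbers, 4 for each row, row after row: the shift along the tool's x, y, z in units of 600 mm (1.0 is 600 mm), then the turn about the tool's z in units of 360 degrees (1.0 is 360 degrees). A call has exactly 10 rows; each row shifts and turns the commanded pose from where the row before left it, along the tool's axes as they then stand; what a row does not reach is not made up. A row lasts 1/8 s, in which the tool goes at most 62.5 mm and 10.7 degrees, less where a joint would pass 70% of its speed; a pose out of reach is approached as far as the arm can. A call with a number of a shift or a turn outside -1 to 1 is refused whole. A call with a gripper value outside its range is refused whole. "gripper" is the opening, from 0 (shut) to 1 (fully open), set as the call begins (left out, the last holds). The fingers move at their own pace and stop on an object; "squeeze" is the grip in N (left out, the last holds). Time passes only in rows, so rows that do not move let the fingers close, or fill a call up. It gives the time, the measured TCP pose, the force, the opening and the grip force at its end, in the units of the state.
- monitor.read_state(): the state, without advancing time (a new reading comes with each control period).
- vision.read_camera(name): name is "scene" or "side" or "wrist"; returns the picture (420x560x3 uint8, blue, green, red); there is no depth.
- vision.get_calibration(name): a dict with "fov_y" (degrees; the focal length in pixels is half the picture's height over the tangent of half this angle, whatever the lens; pixels are square), "cx", "cy" (the principal point, pixels), "world_to_cam" (4x4, takes a point from world to camera coordinates). Camera axes: x right, y up, looking along -z (the intrinsics and any distortion apply to the point x, -y, -z); pixel columns grow to the right and rows downward; lengths in m; the calibration is good to about 2 mm. A picture is of the moment at which its call begins: read the wrist's pose just before it. get_calibration takes no time and is no camera call; for the wrist camera it gives the pose at the moment of the call.
- order.hand_in(): hands the job in; it is judged then, once.
Trained networks look in the newest picture that a camera, given by its name, has taken for a name from the list of things; names that differ only in an ending like _2 or _b are one class to them, and where a whole thing is asked for, a point or a joint stands for the part that bears it (a point fixed in the world has none). Each returns a list of dicts, best first, with "confidence" (0 to 1); they miss things now and then, are a little off and sometimes report something else, mostly with a low value. They report only what shows in the picture. A call takes as long as a camera call. They do not tell look-alikes from the thing itself.
- vision.regions_of(query, camera): "region" (420x560 bool, what is visible of it) and "location" ([column, row] in pixels, amid what is visible of it).
The state is a dict: "t": time; "q": joint angles; "dq": joint speeds; "tau": joint torques, N m; "position": TCP position; "ee_rot": TCP orientation; "contact_force": force on the tool from outside, world axes, zero at the start; "wrist_torque": the same for the moment, N m; "grip_width": finger opening in m; "gripper_force": force on a finger pad.
Only numpy, scipy, OpenCV 4.12 (cv2) and the standard library are available. Lean on these libraries where they do the work, as an engineer would, in place of code of your own. Each camera call takes 0.05 s, during which the arm holds its last target. There are 200 camera calls.

## Working session

There is one attempt and no reset: what is moved stays moved. The work goes in short steps, Python scripts to look and compute and a tool call to move; the robot and the scene stay as the last step left them, time stands still between calls to the robot, and variables do not carry over. Pictures are saved under pics/ and viewed, at most 14 in all, crops included, and the job is handed in when it is done.

Besides the shell and the picture viewer there is one more tool, called after "Call:" as name(argument=value, ...) on one line, values as JSON. play_rows: Moves the arm, as the interface text tells. Its arguments: {"type":"object","properties":{"series":{"type":"array"},"gripper":{"type":"number"},"squeeze":{"type":"number"}},"required":["series"]}

```bash
mkdir -p pics
cat > h.py <<'E'
import numpy as np, cv2
from scipy.spatial.transform import Rotation as R
from station import monitor, vision, order
def cal(c):
    k=vision.get_calibration(c); f=210/np.tan(np.radians(k["fov_y"]/2)); return k,f
def proj(P,c,k=None):
    k,f=cal(c) if k is None else k
    p=np.array(k["world_to_cam"])@np.append(P,1); return np.array([k["cx"]+f*p[0]/-p[2],k["cy"]-f*p[1]/-p[2]])
def unproj(px,z,c,k=None):
    k,f=cal(c) if k is None else k
    T=np.linalg.inv(np.array(k["world_to_cam"])); d=T[:3,:3]@np.array([(px[0]-k["cx"])/f,-(px[1]-k["cy"])/f,-1])
    o=T[:3,3]; return o+d*(z-o[2])/d[2]
def tri(px):  # {cam:(u,v)}
    A=[];b=[]
    for c,p in px.items():
        o=unproj(p,0.0,c);T=np.linalg.inv(np.array(vision.get_calibration(c)["world_to_cam"]));C=T[:3,3];d=(o-C)/np.linalg.norm(o-C)
        M=np.eye(3)-np.outer(d,d);A.append(M);b.append(M@C)
    return np.linalg.solve(sum(A),sum(b))
E
python3 - <<'E'
from h import *
for c in ["scene","side","wrist"]:
    im=vision.read_camera(c); cv2.imwrite(f"pics/{c}0.png",im)
    k=vision.get_calibration(c); print(c,k["fov_y"],k["cx"],k["cy"],np.round(np.linalg.inv(np.array(k["world_to_cam"])),3).tolist(),[x for x in k if x not in("fov_y","cx","cy","world_to_cam")])
    for q in ["instrument","key0","rack","drift","pad","rail_mid","bracket","tray_front","lever_pad","hub0_gap","mouse","jarlid","pen","cap","tube"]:
        try: print(q,[(round(r["confidence"],2),np.round(r["location"]).tolist(),int(r["region"].sum())) for r in vision.regions_of(q,c)[:6]])
        except Exception as e: print(q,e)
    if c=="side": pass
s=monitor.read_state();print(s["t"],s["position"],s["ee_rot"],s["contact_force"])
E
```

```text
scene 54.292634306542865 272.3068628251091 210.9281961823075 [[0.705, -0.506, 0.497, 1.034], [0.709, 0.489, -0.507, -0.553], [0.014, 0.71, 0.704, 0.893], [0.0, 0.0, 0.0, 1.0]] []
instrument [(0.73, [389.0, 157.0], 12395)]
key0 [(0.69, [97.0, 270.0], 539), (0.68, [220.0, 261.0], 316), (0.67, [239.0, 274.0], 321), (0.62, [203.0, 247.0], 283), (0.59, [216.0, 402.0], 592)]
rack [(0.74, [226.0, 288.0], 1412), (0.41, [342.0, 227.0], 3424)]
drift [(0.71, [278.0, 309.0], 586), (0.62, [338.0, 226.0], 3647)]
pad [(0.91, [154.0, 301.0], 1281), (0.65, [339.0, 222.0], 3582), (0.54, [226.0, 284.0], 1446)]
rail_mid [(0.96, [153.0, 322.0], 2660), (0.21, [341.0, 228.0], 3654)]
bracket [(0.76, [325.0, 221.0], 458)]
tray_front [(0.75, [339.0, 227.0], 3522), (0.35, [221.0, 260.0], 322)]
lever_pad [(0.51, [298.0, 198.0], 82)]
hub0_gap [(0.84, [340.0, 226.0], 3677), (0.38, [222.0, 259.0], 267), (0.34, [390.0, 158.0], 12539)]
mouse [(0.6, [241.0, 233.0], 606), (0.58, [221.0, 260.0], 309), (0.49, [242.0, 346.0], 277)]
jarlid [(0.74, [159.0, 255.0], 436)]
pen []
cap []
tube [(0.63, [257.0, 352.0], 533), (0.5
[... 1422 characters left out ...]
[46.0, 22.0], 1677)]
key0 [(0.95, [195.0, 375.0], 1696), (0.63, [149.0, 382.0], 446), (0.5, [2.0, 78.0], 203)]
rack [(0.59, [212.0, 355.0], 1870)]
drift [(0.73, [303.0, 344.0], 1846)]
pad []
rail_mid [(0.73, [235.0, 383.0], 759), (0.19, [193.0, 68.0], 23413)]
bracket [(0.71, [208.0, 25.0], 7309)]
tray_front [(0.61, [194.0, 64.0], 23690)]
lever_pad [(0.86, [47.0, 21.0], 1694)]
hub0_gap [(0.69, [197.0, 62.0], 23853)]
mouse [(0.92, [65.0, 216.0], 5200)]
jarlid [(0.35, [196.0, 66.0], 23508)]
pen [(0.61, [3.0, 80.0], 212)]
cap []
tube [(0.39, [337.0, 376.0], 55)]
2.4 [ 6.50031540e-01 -1.02031272e-05  2.92315983e-01] [2.22132956e+00 2.22136369e+00 1.39824315e-04] [0.05563173 0.34525051 0.65163471]
```

View pics/scene0.png

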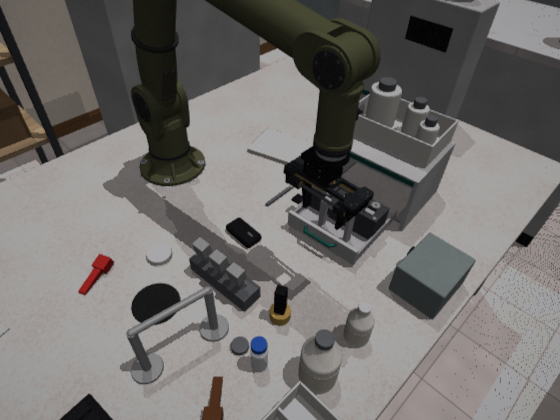

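View pics/side0.png

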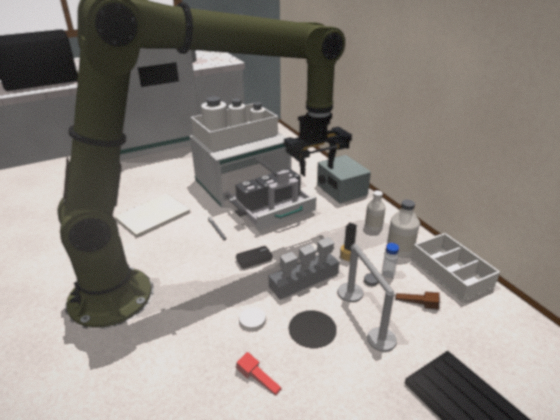

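The scene shows three keys in the rack at (203,247), (220,261) and (239,274). The red look-alike lies at (97,270) and the brown one at (216,402). The drift is at (280,305), the pad at (155,303), the rail at (175,320) and the bracket under the gripper at (325,215).

View pics/wrist0.png

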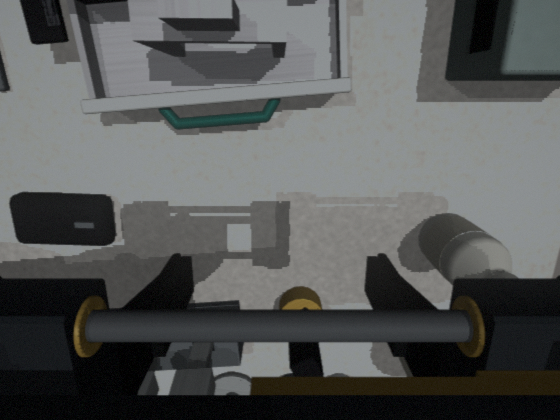

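Run:
```python
from h import *
p=lambda n,px,z,c="scene":print(n,c,np.round(unproj(px,z,c),3))
from h import *
for c in ["scene","side"]:
    vision.read_camera(c)
    for q,z in [("pad",0.004),("drift",0.05),("mouse",.013),("jarlid",.016),("cap",.015)]:
        for r in vision.regions_of(q,c)[:1]:
            print(q,c,round(r["confidence"],2),np.round(unproj(r["location"],z,c),3))
    rs=vision.regions_of("key0",c)
    for r in rs: print("key",c,round(r["confidence"],2),r["location"],np.round(unproj(r["location"],.10,c),3))
print("rail",tri({"scene":(135,330),"side":(391,290)}),tri({"scene":(210,293),"side":(355,250)}))
for n,a,z in [("railA",(147,368),0),("railB",(213,327),0)]: p(n,a,z)
p("railA",(382,339),0,"side");p("railB",(350,291),0,"side")
p("railtopA",(135,330),.16);p("railtopB",(210,293),.16)
p("wdrift",(303,320),.115,"wrist")
```

```text
pad scene 0.82 [ 0.43  -0.351  0.004]
drift scene 0.88 [ 0.68  -0.167  0.05 ]
mouse scene 0.97 [ 0.414 -0.042  0.013]
jarlid scene 0.58 [ 0.314 -0.259  0.016]
cap scene 0.51 [ 0.674 -0.282  0.015]
key scene 0.84 [202.5, 250.1] [ 0.451 -0.205  0.1  ]
key scene 0.75 [99.3, 269.3] [ 0.327 -0.418  0.1  ]
key scene 0.65 [213.9, 404.1] [ 0.76 -0.42  0.1 ]
key scene 0.6 [238.5, 275.0] [ 0.571 -0.191  0.1  ]
key scene 0.54 [221.3, 262.1] [ 0.513 -0.196  0.1  ]
pad side 0.92 [ 0.433 -0.362  0.004]
drift side 0.61 [ 0.674 -0.135  0.05 ]
mouse side 0.72 [ 0.421 -0.045  0.013]
jarlid side 0.79 [ 0.309 -0.263  0.016]
cap side 0.55 [ 0.314 -0.258  0.015]
key side 0.88 [255.6, 370.5] [ 0.23 -0.47  0.1 ]
key side 0.83 [419.7, 297.7] [ 0.66  -0.465  0.1  ]
key side 0.63 [288.2, 263.8] [ 0.442 -0.212  0.1  ]
key side 0.55 [317.8, 251.1] [ 0.538 -0.202  0.1  ]
key side 0.54 [307.4, 254.0] [ 0.507 -0.2    0.1  ]
rail [ 0.56743127 -0.45536515  0.16118521] [ 0.5923692  -0.28969078  0.14672885]
railA scene [ 0.561 -0.46   0.   ]
railB scene [ 0.585 -0.291  0.   ]
railA side [ 0.567 -0.46  -0.   ]
railB side [ 0.594 -0.288 -0.   ]
railtopA scene [ 0.564 -0.451  0.16 ]
railtopB scene [ 0.599 -0.293  0.16 ]
wdrift wrist [ 0.671 -0.102  0.115]
```

Call:
play_rows(series=[0.02,-0.03,-0.03,0,0.02,-0.03,-0.03,0,0.02,-0.03,-0.03,0,0.02,-0.03,-0.03,0,0.02,-0.03,-0.03,0,0,0,0,0,0,0,0,0,0,0,0,0,0,0,0,0,0,0,0,0], gripper=1)

```text
t: 4.35
position: [0.5601, 0.0597, 0.3817]
ee_rot: [-2.222, -2.221, 0.001]
contact_force: [0.7, 0.6, -0.4]
grip_width: 0.0875
gripper_force: 0.0
```

Run:
```python
from h import *
s=monitor.read_state();print(s["t"],s["position"],s["ee_rot"],s["q"])
for c in ["wrist","side"]:
    im=vision.read_camera(c)
    if c=="side": im=cv2.resize(im[130:340,180:460],None,fx=2.8,fy=2.8,interpolation=cv2.INTER_CUBIC)
    cv2.imwrite(f"pics/{c}1.png",im)
```

```text
4.35 [0.56014132 0.05972719 0.38174543] [-2.22156725e+00 -2.22070641e+00  9.69657276e-04] [-0.04896288  0.11300016 -0.11487399  1.523767    0.01296182  1.50632211
 -0.16434308]
```

View pics/wrist1.png

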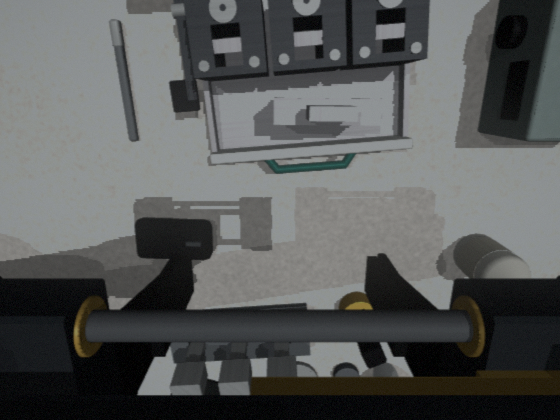

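View pics/side1.png

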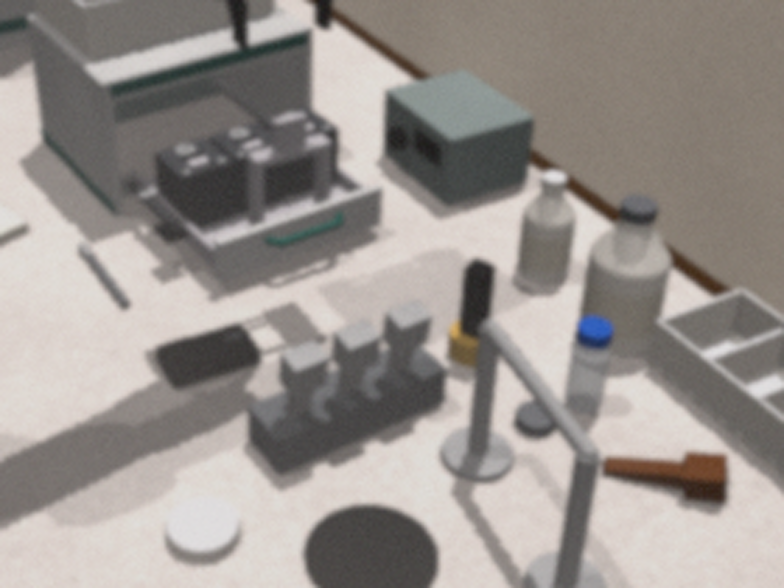

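Wrist view: the hub gaps are at about (228,45), (312,40) and (393,31). The bracket stands in front of the hubs, with its tab top at (333,113) and its crossbar from (275,112) to (380,112). The lever pad is at (185,96) and the panel runs from (213,157) to (412,143). I'll compute the geometry from these.

Run:
```python
from h import *
im=cv2.imread("pics/wrist1.png")
cv2.imwrite("pics/w1crop.png",cv2.resize(im[0:170,160:440],None,fx=2.8,fy=2.8,interpolation=cv2.INTER_CUBIC))
p=lambda n,px,z:print(n,np.round(unproj(px,z,"wrist"),3))
p("g0",(228,45),.108);p("g1",(312,40),.108);p("g2",(393,31),.108)
p("lever",(185,96),.054)
p("panL",(213,157),.068);p("panR",(412,143),.068)
p("tab",(333,113),.17)
p("drift",(357,301),.03)
```

```text
g0 [0.512 0.191 0.108]
g1 [0.591 0.195 0.108]
g2 [0.666 0.203 0.108]
lever [0.454 0.145 0.054]
panL [0.485 0.079 0.068]
panR [0.71  0.095 0.068]
tab [0.604 0.132 0.17 ]
drift [ 0.671 -0.132  0.03 ]
```

View pics/w1crop.png

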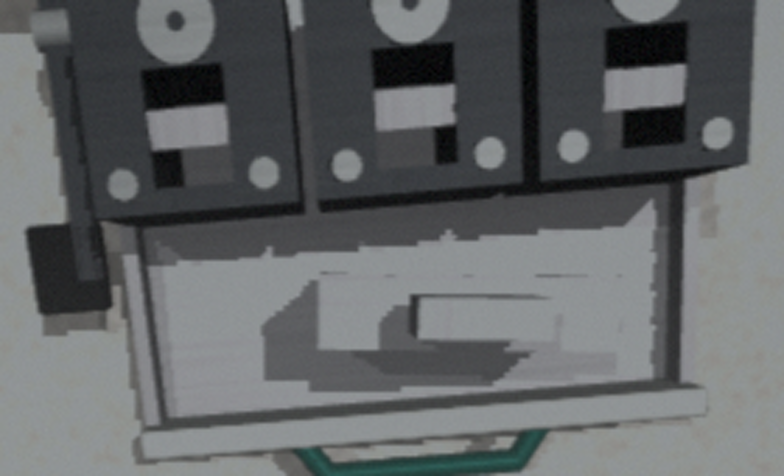

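Call:
play_rows(series=[0.12,0.073,0,0,0,0,0,0.0278,0,0,0,0.0278,0,0,0,0.0278,0,0,0,0.0278,0,0,0,0.0278,0,0,0,0.0278,0,0,0,0.0278,0,0,0,0.0278,0,0,0,0.0276])

```text
t: 5.7
position: [0.5925, 0.1134, 0.3822]
ee_rot: [3.142, -0.009, 0.0]
contact_force: [1.0, -0.3, 0.3]
grip_width: 0.0867
gripper_force: 0.0
```

Run:
```python
from h import *
s=monitor.read_state();print(s["t"],s["position"],R.from_rotvec(s["ee_rot"]).as_matrix().round(3).tolist(),s["q"].round(2))
im=vision.read_camera("wrist");cv2.imwrite("pics/w2.png",im)
for q in ["bracket","hub0_gap"]: print(q,[(round(r["confidence"],2),np.round(r["location"]).tolist()) for r in vision.regions_of(q,"wrist")[:3]])
print(proj([.604,.132,.17],"wrist"))
```

```text
5.7 [0.59251988 0.11340039 0.38224316] [[1.0, -0.006, 0.0], [-0.006, -1.0, -0.0], [0.0, 0.0, -1.0]] [-0.22  0.19 -0.02  1.43  0.    1.52 -1.81]
bracket [(0.66, [261.0, 167.0]), (0.65, [256.0, 273.0])]
hub0_gap [(0.76, [210.0, 162.0])]
[258.27607076 183.69808866]
```

View pics/w2.png

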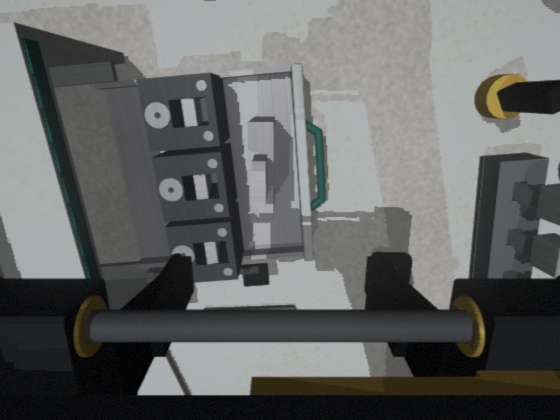

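Call:
play_rows(series=[0.019,-0.031,0,0,0,0,0.05,0,0,0,0.05,0,0,0,0.05,0,0,0,0.05,0,0,0,0.05,0,0,0,0.023,0,0,0,0.02,0,0,0,0,0,0,0,0,0])

```text
t: 7.1
position: [0.6045, 0.1321, 0.2076]
ee_rot: [-3.141, -0.001, -0.003]
contact_force: [-0.2, -0.5, 0.5]
grip_width: 0.0867
gripper_force: 0.0
```

Call:
play_rows(series=[0,0,0,0,0,0,0,0,0,0,0,0,0,0,0,0,0,0,0,0,0,0,0,0,0,0,-0.01,0,0,0,-0.02,0,0,0,-0.02,0,0,0,-0.02,0], gripper=0, squeeze=30)

```text
t: 8.35
position: [0.6037, 0.1319, 0.2491]
ee_rot: [3.141, 0.0, -0.001]
contact_force: [0.6, 0.0, -2.8]
grip_width: 0.0117
gripper_force: 30.0
```

Call:
play_rows(series=[0,0,-0.083,0,0,0,-0.083,0,0,0,-0.084,0,0,0.07,0,0,0,0.07,0,0,0,0.07,0,0,0,0.07,0,0,0,0.07,0,0,0,0.07,0,0,0,0.07,0,0])

```text
t: 9.6
position: [0.6036, -0.1632, 0.3988]
ee_rot: [-3.141, -0.0, -0.0]
contact_force: [-0.0, 0.1, -3.4]
grip_width: 0.0113
gripper_force: 30.0
```

Call:
play_rows(series=[0,0.07,0,0,0,0.07,0,0,0,0.07,0,0,0,0.07,0,0,-0.02,0.03,0,0,-0.022,0.03,0,0,0,0,0,0.013,0,0,0,0.013,0,0,0,0,0,0,0,0])

```text
t: 10.85
position: [0.5786, -0.3655, 0.3988]
ee_rot: [-3.131, 0.253, -0.001]
contact_force: [0.1, -1.5, -3.3]
grip_width: 0.0116
gripper_force: 30.0
```

Run:
```python
from h import *
s=monitor.read_state();print(s["t"],s["position"],s["q"].round(2))
for c in ["wrist","side","scene"]:
    im=vision.read_camera(c);cv2.imwrite(f"pics/{c}3.png",im)
a=cv2.imread("pics/side3.png")[170:380,240:480];b=cv2.imread("pics/scene3.png")[200:410,60:300]
cv2.imwrite("pics/m3.png",np.hstack([cv2.resize(x,(400,350)) for x in(a,b)]))
cv2.imwrite("pics/w3.png",cv2.imread("pics/wrist3.png"))
```

```text
10.85 [ 0.57863791 -0.36545392  0.39882541] [ 0.33  0.38  0.29  1.18 -0.1   1.6  -1.14]
```

View pics/m3.png

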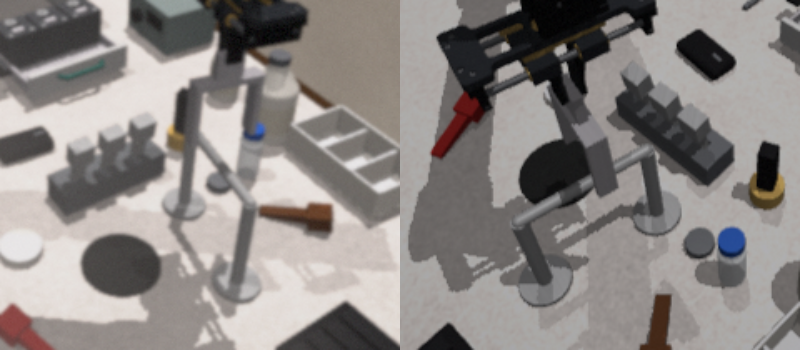

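View pics/w3.png

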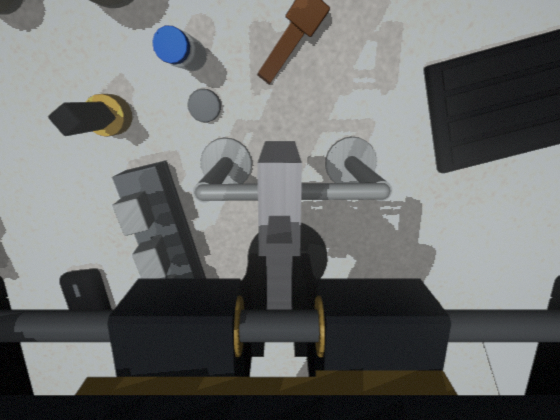

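The bracket is held above the bar with the bar between its legs. In the wrist view the bar runs from (197,191) to (390,191).

Run:
```python
from h import *
a,b=unproj((197,191),.16,"wrist"),unproj((390,191),.16,"wrist");m=(a+b)/2
s=monitor.read_state();Rm=R.from_rotvec(s["ee_rot"]).as_matrix()
print(a,b,m,np.linalg.norm(a-b)," tool frame d:",Rm.T@(m-s["position"]))
```

```text
[ 0.58952167 -0.28759251  0.16      ] [ 0.55958934 -0.47004277  0.16      ] [ 0.5745555  -0.37881764  0.16      ] 0.18488926817615206  tool frame d: [-0.0020253   0.01357944  0.23860503]
```

Call:
play_rows(series=[-0.003,0.023,0,0,0,0,0.04,0,0,0,0.04,0,0,0,0.04,0,0,0,0.04,0,0,0,0.04,0,0,0,0.02,0,0,0,0.01,0,0,0,0.01,0,0,0,0,0])

```text
t: 12.25
position: [0.5811, -0.3818, 0.2688]
ee_rot: [3.123, -0.253, 0.039]
contact_force: [2.8, 3.2, 34.7]
grip_width: 0.0116
gripper_force: 30.1
```

Call:
play_rows(series=[0,0,-0.01,0,0,0,-0.01,0,0,0,0,0,0,0,0,0,0,0,0,0,0,0,0,0,0,0,0,0,0,0,0,0,0,0,0,0,0,0,0,0])

```text
t: 13.5
position: [0.5761, -0.3808, 0.2702]
ee_rot: [3.128, -0.256, 0.01]
contact_force: [2.2, 0.9, 10.1]
grip_width: 0.0115
gripper_force: 30.0
```

Run:
```python
from h import *
for c in ["wrist","side","scene"]:
    im=vision.read_camera(c);cv2.imwrite(f"pics/{c}4.png",im)
a=cv2.imread("pics/side4.png")[200:340,300:460];b=cv2.imread("pics/scene4.png")[240:380,100:260]
cv2.imwrite("pics/m4.png",np.hstack([cv2.resize(x,(400,350),interpolation=cv2.INTER_CUBIC) for x in(a,b)]))
```

```text
(no output)
```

View pics/m4.png

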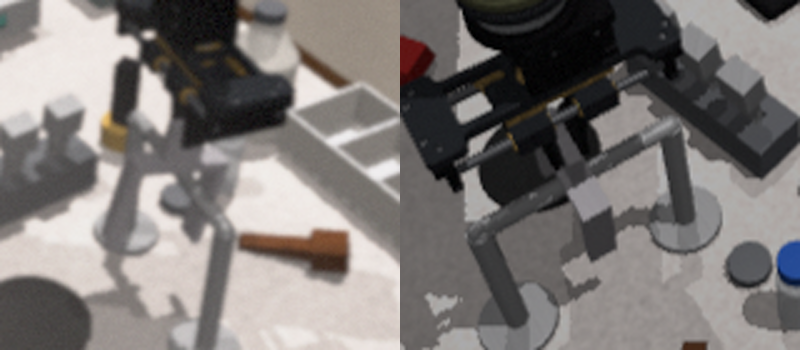

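Call:
play_rows(series=[0,0,-0.005,0,0,0,0,0,0,0,0,0,0,0,0,0,0,0,0,0,0,0,0,0,0,0,0,0,0,0,-0.05,0,0,0,-0.05,0,0,0,-0.05,0], gripper=0.5)

```text
t: 14.9
position: [0.5746, -0.3793, 0.3605]
ee_rot: [3.131, -0.256, 0.0]
contact_force: [1.0, -0.6, 0.1]
grip_width: 0.0436
gripper_force: 0.0
```

Run:
```python
from h import *
s=monitor.read_state();print(s["t"],s["position"],s["ee_rot"])
for c in ["wrist","side","scene"]:
    im=vision.read_camera(c);cv2.imwrite(f"pics/{c}5.png",im)
a=cv2.imread("pics/side5.png")[200:340,300:460];b=cv2.imread("pics/wrist5.png")[100:350,100:420]
cv2.imwrite("pics/m5.png",np.hstack([cv2.resize(x,(400,350),interpolation=cv2.INTER_CUBIC) for x in(a,b)]))
```

```text
14.9 [ 0.57459799 -0.37932006  0.36049194] [ 3.13104780e+00 -2.56375740e-01  1.66212018e-04]
```

View pics/m5.png

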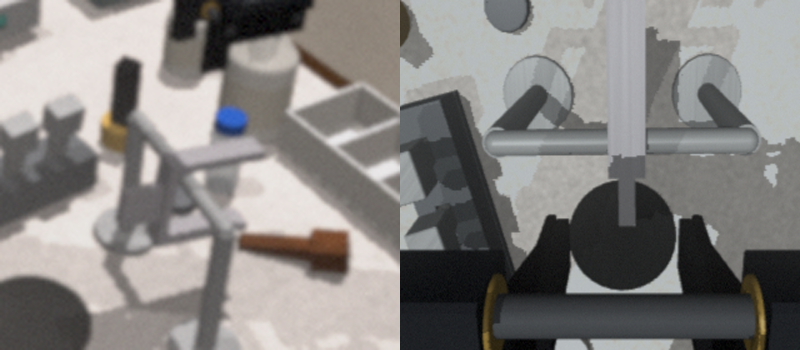

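The bracket tipped over on release. Its upper leg now lies across the bar and the tab points toward -x: in the wrist view the tab is at (282,227–261) and the bar at row 200. I'll regrip the tab loosely and swing the bracket upright about the bar.

Run:
```python
from h import *
s=monitor.read_state();Rm=R.from_rotvec(s["ee_rot"]).as_matrix()
f=lambda n,px,z:print(n,np.round(Rm.T@(unproj(px,z,"wrist")-s["position"]),4))
f("barL",(168,200),.16);f("barR",(388,200),.16)
f("cross outer top",(282,227),.178);f("cross inner top?",(282,211),.178)
f("tab tip z.148",(282,261),.148)
im=cv2.imread("pics/wrist5.png")
cv2.imwrite("pics/w5.png",cv2.resize(im[90:290,200:480],None,fx=2.8,fy=2.8,interpolation=cv2.INTER_CUBIC))
```

```text
barL [-0.0003 -0.0956  0.2015]
barR [-0.0004  0.0933  0.2018]
cross outer top [-0.0184  0.0021  0.1836]
cross inner top? [-0.0045  0.0021  0.1836]
tab tip z.148 [-0.0636  0.0025  0.2134]
```

View pics/w5.png

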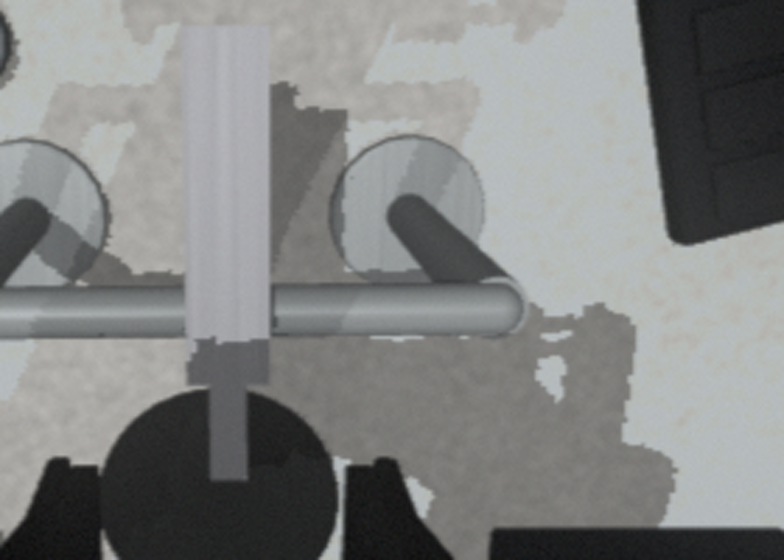

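Call:
play_rows(series=[-0.078,0.004,0,0,0,0,0.05,0,0,0,0.05,0,0,0,0.05,0,0,0,0.05,0,0,0,0.03,0,0,0,0.02,0,0,0,0.0175,0,0,0,0,0,0,0,0,0])

```text
t: 16.3
position: [0.5285, -0.3744, 0.1999]
ee_rot: [3.13, -0.256, 0.002]
contact_force: [-0.8, -0.8, -0.7]
grip_width: 0.0435
gripper_force: 0.0
```

Call:
play_rows(series=[0,0,0,0,0,0,0,0,0,0,0,0,0,0,0,0,0,0,0,0,0,0,0,0,0,0,0,0,0,0,0,0,0,0,0,0,0,0,0,0], gripper=0, squeeze=5)

```text
t: 17.55
position: [0.5282, -0.374, 0.199]
ee_rot: [-3.131, 0.256, -0.0]
contact_force: [0.4, 1.8, 0.4]
grip_width: 0.0118
gripper_force: 5.0
```

Call:
play_rows(series=[-0.001,0,-0.018,0,0.001,0,-0.01,0,0.001,0,-0.01,0,0.003,0,-0.01,0,0.004,0,-0.01,0,0.005,0,-0.008,0,0.006,0,-0.008,0,0.006,0,-0.008,0,0,0,0,0,0,0,0,0])

```text
t: 18.8
position: [0.5431, -0.3764, 0.2479]
ee_rot: [-3.131, 0.256, -0.0]
contact_force: [0.3, 0.2, -3.3]
grip_width: 0.0117
gripper_force: 5.0
```

Run:
```python
from h import *
s=monitor.read_state();print(s["t"],s["position"])
for c in ["wrist","side","scene"]:
    im=vision.read_camera(c);cv2.imwrite(f"pics/{c}6.png",im)
a=cv2.imread("pics/side6.png")[200:340,300:460];b=cv2.imread("pics/wrist6.png")[100:350,100:420]
cv2.imwrite("pics/m6.png",np.hstack([cv2.resize(x,(400,350),interpolation=cv2.INTER_CUBIC) for x in(a,b)]))
```

```text
18.8 [ 0.54309896 -0.37637347  0.24792117]
```

View pics/m6.png

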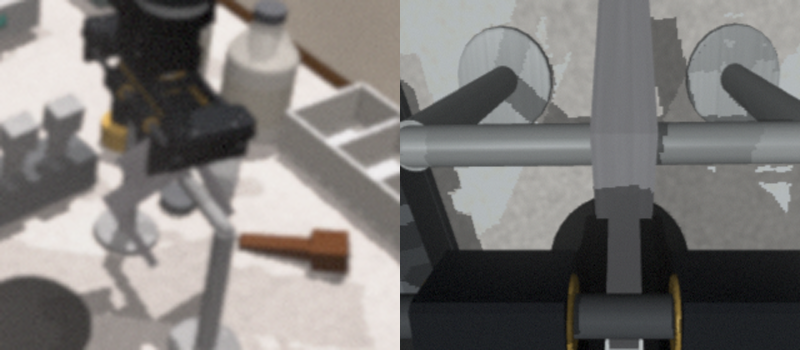

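Call:
play_rows(series=[0,0,-0.01,0,0,0,-0.01,0,0.01,0,0,0,0.01,0,0,0,0,0,0,0,0,0,0,0,0,0,0,0,0,0,0,0,0,0,0,0,0,0,0,0], squeeze=4)

```text
t: 20.2
position: [0.5547, -0.3785, 0.2603]
ee_rot: [3.131, -0.256, 0.0]
contact_force: [-0.2, -0.0, -3.4]
grip_width: 0.0122
gripper_force: 4.0
```

Run:
```python
from h import *
s=monitor.read_state();print(s["t"],s["position"],s["contact_force"],s["wrist_torque"])
for c in ["wrist","side","scene"]:
    im=vision.read_camera(c);cv2.imwrite(f"pics/{c}7.png",im)
a=cv2.imread("pics/scene7.png")[230:370,110:270];b=cv2.imread("pics/wrist7.png")[0:350,100:420]
cv2.imwrite("pics/m7.png",np.hstack([cv2.resize(x,(400,400),interpolation=cv2.INTER_CUBIC) for x in(a,b)]))
```

```text
20.2 [ 0.55473534 -0.37851119  0.26025735] [-0.16127293 -0.04612457 -3.42221859] [ 0.0662223   0.13934679 -0.0559944 ]
```

View pics/m7.png

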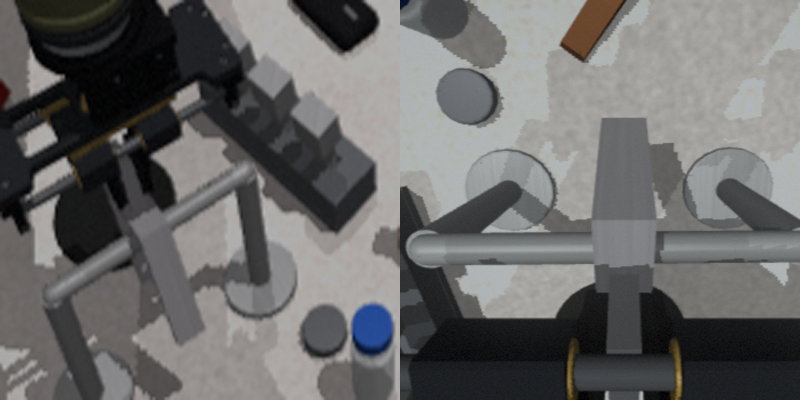

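From this picture on I work numerically. The tilt works out at about 61° from the original toppled state, so roughly 30° remains. I'll use the bar under the -x half of the crossbar to swing it flat.

Call:
play_rows(series=[0,0,-0.01,0,0.019,0,0,0,0.019,0,0,0,0.005,0,0.005,0,0.008,0,0.005,0,0.007,0,0.004,0,0.007,0,0.004,0,0.007,0,0.004,0,0.005,0,0.004,0,0,0,0,0])

```text
t: 21.6
position: [0.6004, -0.386, 0.2497]
ee_rot: [-3.131, 0.256, 0.001]
contact_force: [1.0, 0.7, -0.7]
grip_width: 0.0119
gripper_force: 4.0
```

```bash
cat >> h.py <<'E'
def tool(P):
    s=monitor.read_state(); return R.from_rotvec(s["ee_rot"]).as_matrix().T@(np.array(P)-s["position"])
E
python3 - <<'E'
from h import *
s=monitor.read_state();print(s["contact_force"],s["wrist_torque"],tool([.5745,-.379,.16]))
im=vision.read_camera("wrist");cv2.imwrite("pics/w8.png",im)
for q in["bracket","rail_mid"]:
  for r in vision.regions_of(q,"wrist")[:2]:
    m=r["region"];ys=np.where(m.any(1))[0];print(q,r["confidence"],r["location"],[(int(y),*[int(v) for v in np.where(m[y])[0][[0,-1]]]) for y in ys[::8]])
E
```

```text
[ 1.04721839  0.66700941 -0.72464858] [ 0.46167977 -0.14633374 -0.01333541] [-0.02659225 -0.00266686  0.08973462]
bracket 0.87 [277.3, 264.5] [(204, 261, 298), (212, 257, 300), (220, 256, 299), (228, 256, 300), (236, 256, 300), (244, 256, 299), (252, 257, 299), (260, 267, 290), (268, 266, 291), (276, 265, 291), (284, 265, 292), (292, 265, 292), (300, 265, 292), (308, 268, 292), (349, 264, 292), (357, 257, 296), (365, 256, 301), (373, 256, 301)]
bracket 0.17 [217.8, 220.7] [(179, 355, 365), (187, 165, 385), (195, 158, 391), (203, 154, 394), (211, 153, 396), (219, 154, 394), (227, 157, 391), (235, 158, 391), (243, 151, 397), (251, 144, 404), (259, 137, 411), (267, 130, 417), (275, 122, 423), (283, 116, 430), (291, 110, 435), (299, 108, 119), (307, 113, 113)]
rail_mid 0.83 [217.9, 222.3] [(178, 358, 369), (186, 167, 384), (194, 158, 391), (202, 154, 394), (210, 153, 396), (218, 154, 395), (226, 157, 392), (234, 158, 390), (242, 151, 397), (250, 144, 404), (258, 137, 410), (266, 130, 417), (274, 124, 423), (282, 117, 429), (290, 110, 435), (298, 108, 120), (306, 110, 115)]
```

Run:
```python
from h import *
for v in (202,206,257,373,380): print(v,tool(unproj((278,v),.179,"wrist")).round(4))
print(tool(unproj((278,186),.16,"wrist")))
```

```text
202 [ 0.0362 -0.0009  0.071 ]
206 [ 0.0342 -0.0009  0.071 ]
257 [ 0.0073 -0.0009  0.071 ]
373 [-0.0647 -0.001   0.0711]
380 [-0.0697 -0.001   0.0711]
[ 0.03940228 -0.00095062  0.08997929]
```

Call:
play_rows(series=[0,0,-0.006,0,0,0,-0.006,0,-0.012,0,0,0,-0.012,0,0,0,0,0,0,0,0,0,0.005,0,0,0,0.005,0,0,0,0.002,0,0,0,0,0,0,0,0,0])

```text
t: 23.0
position: [0.5872, -0.3842, 0.2518]
ee_rot: [3.129, -0.256, 0.005]
contact_force: [2.8, -2.0, 5.5]
grip_width: 0.012
gripper_force: 4.0
```

```bash
cat > br.py <<'E'
from h import *
s=monitor.read_state();print(s["t"],s["contact_force"].round(2),s["wrist_torque"].round(2),tool([.5745,-.379,.16]).round(4))
vision.read_camera("wrist")
for r in vision.regions_of("bracket","wrist")[:1]:
    m=r["region"];ys=np.where(m.any(1))[0];print(r["confidence"],r["location"],[(int(y),*[int(v) for v in np.where(m[y])[0][[0,-1]]]) for y in ys[::8]])
    print(ys[0],tool(unproj((278,ys[0]),.179,"wrist")).round(4))
E
python3 br.py
```

```text
23.0 [ 2.83 -2.04  5.48] [-0.31 -0.43 -0.01] [-0.0137 -0.0032  0.0918]
0.69 [279.2, 248.4] [(181, 264, 293), (189, 258, 298), (197, 255, 301), (205, 254, 302), (213, 254, 302), (221, 255, 302), (229, 255, 301), (237, 256, 300), (245, 256, 300), (253, 256, 299), (261, 266, 290), (269, 265, 291), (277, 264, 292), (285, 264, 292), (293, 263, 293), (301, 264, 293), (342, 265, 289), (350, 264, 293), (358, 258, 299), (366, 257, 300), (374, 257, 300)]
181 [ 0.046  -0.0008  0.073 ]
```

Call:
play_rows(series=[0,0,-0.005,0,0,0,-0.005,0,0,0,0,0,0,0,0,0,0,0,0,0,0,0,0,0,0,0,0,0,0,0,0,0,0,0,0,0,0,0,0,0])

```text
t: 24.35
position: [0.5861, -0.3837, 0.2566]
ee_rot: [3.131, -0.256, 0.0]
contact_force: [0.4, 0.1, -2.4]
grip_width: 0.0123
gripper_force: 4.0
```

```bash
cat >> br.py <<'E'
for c in ("side","scene"):
    im=vision.read_camera(c)
    for r in vision.regions_of("bracket",c)[:2]:
        m=r["region"].astype(np.uint8);cs,_=cv2.findContours(m,0,2);b=max(cs,key=cv2.contourArea);ap=cv2.approxPolyDP(b,2.5,True)[:,0]
        print(c,round(r["confidence"],2),r["location"],ap.tolist())
def expect(theta,barx,bz,c):  # bracket outline pts with bar at bracket (barx,bz), theta=90 upright
    pass
E
python3 br.py
```

```text
24.35 [ 0.44  0.05 -2.42] [0.07 0.11 0.02] [-0.0123 -0.0027  0.0966]
0.57 [277.4, 233.9] [(161, 265, 294), (169, 261, 296), (177, 259, 298), (185, 256, 300), (193, 254, 302), (201, 255, 302), (209, 255, 302), (217, 255, 302), (225, 255, 302), (233, 255, 302), (241, 255, 301), (249, 256, 300), (257, 267, 290), (265, 266, 290), (273, 265, 291), (281, 266, 291), (289, 265, 293), (297, 264, 293), (305, 264, 293), (346, 265, 293), (354, 264, 293), (362, 260, 294)]
161 [ 0.0548 -0.0009  0.0776]
side 0.63 [364.9, 266.9] [[376, 247], [367, 250], [365, 261], [352, 266], [349, 294], [353, 299], [356, 298], [359, 275], [364, 270], [383, 266], [384, 278], [391, 283], [394, 262], [377, 264]]
scene 0.69 [295.2, 198.5] [[307, 193], [296, 194], [292, 200], [298, 203]]
scene 0.6 [178.5, 325.2] [[167, 298], [167, 317], [180, 349], [189, 345], [185, 323]]
```

```bash
cat > fit.py <<'E'
from h import *
from scipy.optimize import minimize
B=[((0,0,.005),(.1,.024,.01)),((-.045,0,-.045),(.01,.024,.09)),((.045,0,-.045),(.01,.024,.09)),((0,0,.03),(.04,.012,.04))]
def rend(P,Rm,c,k):
    m=np.zeros((420,560),np.uint8)
    for ce,sz in B:
        pts=[proj(P+Rm@(np.array(ce)+np.array(sz)*(np.array(s)-.5)),c,k) for s in np.ndindex(2,2,2)]
        cv2.fillConvexPoly(m,cv2.convexHull(np.round(pts).astype(np.int32)),1)
    return m.astype(bool)
def fit(cams=("wrist","side","scene"),near=np.array([.578,-.38,.17])):
    D=[]
    for c in cams:
        vision.read_camera(c);k=cal(c);q=proj(near,c,k)
        rs=[r for r in vision.regions_of("bracket",c) if np.linalg.norm(np.array(r["location"])-q)<(140 if c=="wrist" else 45)]
        if not rs: print("no",c);continue
        h=np.zeros((420,560),bool)
        if c=="wrist": h[308:345]=1;h[380:]=1
        D.append((c,k,rs[0]["region"],h))
    Y=R.from_euler("z",-9.4,degrees=True)
    def cost(v):
        Rm=(Y*R.from_euler("y",v[3])).as_matrix();P=near+Y.as_matrix()@v[:3];t=0
        for c,k,m,h in D:
            g=rend(P,Rm,c,k)&~h;m=m&~h
            t+=1-(g&m).sum()/max(1,(g|m).sum())
        return t
    best=None
    for tl in (-.7,-.35,0,.35):
        r=minimize(cost,[0,0,0,tl],method="Nelder-Mead",options=dict(initial_simplex=np.array([[0,0,0,tl],[.02,0,0,tl],[0,.02,0,tl],[0,0,.02,tl],[0,0,0,tl+.3]]),maxiter=120))
        if best is None or r.fun<best.fun: best=r
    print("bracket in rail frame (x,y,z) mm",(best.x[:3]*1000).round(1)+[0,0,10],"tilt deg",np.degrees(best.x[3]).round(1),"cost",round(best.fun,2),"of",len(D))
if __name__=="__main__": fit()
E
python3 fit.py
```

```text
bracket in rail frame (x,y,z) mm [-1.2 -0.9  8.5] tilt deg -0.8 cost 0.89 of 3
```

Call:
play_rows(series=[0,0,0.003,0,0,0,0,0,0,0,0,0,0,0,0,0,0,0,0,0,0,0,0,0,0,0,0,0,0,0,0,0,0,0,0,0,0,0,0,0])

```text
t: 26.2
position: [0.5861, -0.3837, 0.2548]
ee_rot: [3.131, -0.256, 0.0]
contact_force: [-0.0, 0.3, -3.2]
grip_width: 0.0122
gripper_force: 4.0
```

Call:
play_rows(series=[0,0,0,0,0,0,0,0,0,0,0,0,0,0,0,0,0,0,0,0,0,0,0,0,0,0,-0.05,0,0,0,-0.05,0,0,0,-0.05,0,0,0,-0.03,0], gripper=0.5)

```text
t: 27.45
position: [0.5863, -0.3839, 0.3647]
ee_rot: [3.13, -0.256, 0.003]
contact_force: [-0.2, 0.3, 0.2]
grip_width: 0.0434
gripper_force: 0.0
```

```bash
python3 fit.py; python3 -c "
from h import *
print(tool([.5745,-.379,.16]))
for r in vision.regions_of('key0','wrist'): print(r['confidence'],r['location'],r['region'].sum())"
```

```text
bracket in rail frame (x,y,z) mm [ 0.3 -1.6  9.2] tilt deg 5.7 cost 0.4 of 3
[-0.01136193 -0.00221911  0.20095969]
0.9 [279.8, 34.9] 2566
0.88 [127.6, 267.8] 633
```

Call:
play_rows(series=[0,0,0,-0.013,0,0,0,-0.013,-0.0433,-0.0511,0,0,-0.0433,-0.0511,0,0,-0.0433,-0.0511,0,0,-0.0433,-0.0511,0.015,0,-0.0433,-0.0511,0.015,0,-0.0435,-0.0515,0.02,0,0,0,0,0,0,0,0,0], gripper=1)

```text
t: 29.05
position: [0.4303, -0.1999, 0.3328]
ee_rot: [3.141, -0.0, 0.001]
contact_force: [-1.0, -0.2, -0.2]
grip_width: 0.0872
gripper_force: 0.0
```

Run:
```python
from h import *
s=monitor.read_state();print(s["t"],s["position"],s["ee_rot"])
im=vision.read_camera("wrist");cv2.imwrite("pics/w9.png",im)
for q in("key0","rack"):
  for r in vision.regions_of(q,"wrist"):
    m=r["region"];cs,_=cv2.findContours(m.astype(np.uint8),0,2);b=max(cs,key=cv2.contourArea)
    rc=cv2.minAreaRect(b);bx=cv2.boxPoints(rc)
    col=im[m].mean(0).round()
    print(q,round(r["confidence"],2),r["location"],m.sum(),col,"poly",cv2.approxPolyDP(b,3,True)[:,0].tolist())
```

```text
29.05 [ 0.43029644 -0.19994637  0.33276475] [ 3.14104825e+00 -3.11831559e-04  7.09116965e-04]
key0 0.84 [442.4, 299.1] 271 [27. 27. 90.] poly [[448, 307], [450, 292], [434, 298], [424, 294], [437, 308]]
key0 0.66 [284.8, 179.8] 1638 [109. 109. 106.] poly [[293, 154], [265, 157], [268, 193], [274, 203], [302, 199], [300, 160]]
key0 0.65 [278.4, 107.5] 1783 [112. 111. 108.] poly [[295, 85], [260, 89], [266, 134], [298, 130]]
rack 0.8 [255.6, 93.2] 6139 [92. 90. 86.] poly [[231, 0], [250, 202], [270, 201], [265, 157], [289, 152], [298, 156], [297, 133], [267, 134], [262, 128], [260, 90], [294, 84], [294, 57], [283, 62], [255, 60], [253, 14], [259, 2], [289, 0]]
rack 0.22 [13.7, 85.7] 2720 [47. 48. 41.] poly [[0, 0], [0, 132], [34, 128], [30, 99]]
```

```bash
cat > kfit.py <<'E'
from h import *
from scipy.optimize import minimize
HB=[((0,0,.093),(.038,.028,.038)),((0,0,.0745),(.02,.015,.001)),((0,.0025,.035),(.02,.012,.07))]
def rbox(P,yaw,boxes,c,k):
    m=np.zeros((420,560),np.uint8);Rm=R.from_euler("z",yaw).as_matrix()
    for ce,sz in boxes:
        pts=[proj(P+Rm@(np.array(ce)+np.array(sz)*(np.array(s)-.5)),c,k) for s in np.ndindex(2,2,2)]
        cv2.fillConvexPoly(m,cv2.convexHull(np.round(np.array(pts)*8).astype(np.int32)),1,shift=3)
    return m.astype(bool)
if __name__=="__main__":
    D=[];x0=np.array([.511,-.198])
    for c in("wrist","side","scene"):
        vision.read_camera(c);k=cal(c)
        for r in vision.regions_of("key0",c):
            for i in(-1,0,1):
                q=proj([x0[0]+.06*i,x0[1]+.006*i,.095],c,k)
                d=np.linalg.norm(np.array(r["location"])-q)
                if d<(25 if c=="wrist" else 9): D.append((c,k,i,r["region"])); print(c,i,r["location"],q.round(),round(d))
    def cost(v):
        t=0;u=np.array([np.cos(v[2]),np.sin(v[2])])
        for c,k,i,m in D:
            g=rbox(np.append(v[:2]+u*.06*i,.010),v[2],HB[:1],c,k)
            # mask may include blade; ignore blade region
            bl=rbox(np.append(v[:2]+u*.06*i,.010),v[2],HB[1:],c,k)&~g
            m=m&~bl;t+=(1-(g&m).sum()/(g|m).sum())*(2 if c=="wrist" else .5)
        return t
    s=np.array([x0[0],x0[1],.1])
    r=minimize(cost,s,method="Nelder-Mead",options=dict(initial_simplex=s+np.array([[0,0,0],[.01,0,0],[0,.01,0],[0,0,.08]]),maxiter=200))
    print(r.x,np.degrees(r.x[2]),r.fun,len(D))
    u=np.array([np.cos(r.x[2]),np.sin(r.x[2])])
    for i in(-1,0,1): print(i,(r.x[:2]+.06*i*u).round(4))
E
python3 kfit.py
```

```text
wrist -1 [285.9, 179.6] [283. 168.] 12
wrist 1 [272.9, 33.9] [269.  26.] 9
wrist 0 [277.2, 110.8] [277. 101.] 10
side 1 [321.2, 251.8] [326. 247.] 7
side 0 [306.9, 253.9] [308. 255.] 1
side -1 [288.8, 263.0] [290. 262.] 1
scene 1 [239.7, 272.0] [238. 276.] 5
scene 0 [221.0, 260.0] [220. 263.] 3
scene -1 [202.7, 247.6] [203. 251.] 4
[ 0.50403811 -0.19980817  0.07126318] 4.083079513939187 1.137876399157806 9
-1 [ 0.4442 -0.2041]
0 [ 0.504  -0.1998]
1 [ 0.5639 -0.1955]
```

Call:
play_rows(series=[0.075,0,0,0,0.075,0,0,0,0.073,-0.0073,0,0,0,0,0.03,-0.0139,0,0,0.05,0,0,0,0.05,0,0,0,0.05,0,0,0,0.05,0,0,0,0.04,0,0,0,0.0213,0])

```text
t: 30.75
position: [0.5634, -0.1949, 0.1564]
ee_rot: [-3.138, -0.137, 0.003]
contact_force: [0.9, -0.8, 0.9]
grip_width: 0.087
gripper_force: 0.0
```

Call:
play_rows(series=[0,0,0,0,0,0,0,0,0,0,0,0,0,0,0,0,0,0,0,0,0,0,0,0,0,0,0,0,0,0,-0.01,0,0,0,-0.02,0,0,0,-0.03,0], gripper=0, squeeze=30)

```text
t: 32.0
position: [0.5637, -0.1956, 0.1948]
ee_rot: [3.138, 0.137, -0.001]
contact_force: [0.1, 0.1, -1.3]
grip_width: 0.0287
gripper_force: 28.9
```

Call:
play_rows(series=[0,0,-0.07,0,0,0,-0.07,0,0,-0.05,-0.07,0,0,-0.08,-0.065,0,-0.01,-0.09,0,0,-0.01,-0.09,0,0,-0.01,-0.09,0,0,-0.01,-0.09,0,0,-0.01,-0.09,0,0,0,-0.07,0,0])

```text
t: 33.25
position: [0.4993, 0.1929, 0.3609]
ee_rot: [-3.138, -0.139, -0.004]
contact_force: [1.0, -0.0, -2.3]
grip_width: 0.0281
gripper_force: 29.6
```

Call:
play_rows(series=[0,0,0,0,0,0,0,0,0,0,0,0,0,0,0,0,0,0,0,0,0,0,0,0,0,0,0,0,0,0,0,0,0,0,0,0,0,0,0,0])

```text
t: 34.5
position: [0.5, 0.1908, 0.359]
ee_rot: [3.139, 0.137, 0.0]
contact_force: [-0.3, 0.6, -1.2]
grip_width: 0.0278
gripper_force: 29.6
```

Run:
```python
from h import *
s=monitor.read_state();print(s["t"],s["position"],s["ee_rot"])
ims=[vision.read_camera("wrist") for _ in range(2)];im=ims[0];cv2.imwrite("pics/w10.png",im)
k=vision.get_calibration("wrist");np.save("w10.npy",np.array(k["world_to_cam"]))
g=cv2.cvtColor(im,cv2.COLOR_BGR2GRAY)
for P in ([.512,.205,.108],[.591,.207,.108],[.666,.213,.108]): print(proj(P,"wrist").round(1))
r=vision.regions_of("hub0_gap","wrist");print([(x["confidence"],x["location"],x["region"].sum()) for x in r])
m=cv2.inRange(g,0,25);n,l,st,ce=cv2.connectedComponentsWithStats(m)
for i in range(1,n):
    if 80<st[i,4]<3000: print(st[i].tolist(),ce[i].round(1))
```

```text
34.5 [0.50001561 0.1908468  0.35898709] [3.13858170e+00 1.37212002e-01 1.59161175e-04]
[266.  172.9]
[270.4  87.6]
[270.4  -6.5]
[(0.61, [288.4, 95.5], np.int64(46250))]
[143, 0, 9, 44, 221] [147.3  18.7]
[235, 45, 75, 6, 286] [271.3  48. ]
[0, 278, 12, 33, 219] [  3.4 297.8]
[549, 287, 11, 23, 137] [555.4 300.9]
[146, 370, 47, 7, 178] [164.  373.3]
```

Run:
```python
import cv2,numpy as np
g=cv2.cvtColor(cv2.imread("pics/w10.png"),cv2.COLOR_BGR2GRAY)
for r0 in(88,172):
    for r in range(r0-20,r0+21,5):
        print(r,' '.join(str(v) for v in g[r-1:r+2,226:330:3].mean(0).astype(int)))
```

```text
68 194 193 89 84 86 76 74 75 75 75 76 75 72 74 74 74 85 83 84 83 85 77 77 137 160 162 139 75 78 99 102 111 175 174 177
73 179 193 88 84 85 76 76 76 74 74 76 75 73 74 74 75 79 81 80 82 77 73 77 75 75 77 75 72 75 100 102 160 174 174 178
78 178 195 91 85 78 78 98 106 92 75 75 76 48 46 45 45 64 110 113 88 116 61 50 50 50 57 74 75 80 102 154 180 172 175 178
83 169 195 91 90 162 168 165 164 167 165 130 78 37 84 59 56 83 165 166 165 165 107 97 96 47 44 75 73 83 101 102 178 172 175 178
88 170 197 92 182 172 167 165 159 166 164 168 142 37 82 60 62 85 169 169 168 168 109 98 100 47 48 75 73 85 102 105 179 173 174 177
93 183 195 105 185 183 166 110 74 131 162 166 159 48 83 57 71 84 166 168 166 166 110 100 98 43 53 75 74 88 102 103 157 171 173 176
98 173 195 103 173 179 164 160 154 161 162 165 150 41 82 58 71 87 166 165 164 165 104 100 100 43 56 75 75 91 102 102 176 173 173 176
103 175 196 111 87 153 162 158 156 161 161 150 78 43 83 59 74 87 165 164 165 164 104 99 100 41 57 74 75 93 103 103 174 172 174 176
108 108 196 119 84 82 76 86 101 95 75 74 76 50 50 50 61 77 133 131 133 132 56 53 54 45 65 7
[... 455 characters left out ...]
 110 183 184 183 179 99 99 86 45 79 80 85 103 103 192 193 195 194 195
172 97 159 186 97 168 171 169 145 153 169 171 164 56 70 60 82 106 184 183 184 178 88 90 70 44 80 84 86 102 103 185 192 195 194 195
177 98 164 187 100 169 169 168 98 101 167 171 166 72 39 44 78 111 184 185 185 171 41 42 45 46 80 82 88 103 120 193 193 194 192 194
182 96 164 188 88 138 168 167 165 170 168 170 136 57 38 40 58 108 180 179 179 151 40 43 44 46 79 78 91 124 125 190 191 193 194 192
187 94 152 155 88 80 88 126 142 148 129 85 80 57 42 46 45 95 173 173 172 133 42 46 44 50 82 82 92 102 104 165 167 168 168 166
192 121 119 120 86 80 82 80 79 79 77 80 81 79 80 79 79 80 80 78 81 80 81 82 80 81 83 81 77 73 90 91 95 94 95 94
```

Run:
```python
from h import *
for n,a in(("h1 +y",(260.5,92.5)),("h1 jaw",(275.6,92.5)),("h1x",(270,109)),("h1x-",(270,76)),("h0 +y",(260.5,175)),("h0 jaw",(274.7,175)),("h0x",(270,189.5)),("h0x-",(270,160.5))): print(n,unproj(a,.108,"wrist").round(4))
```

```text
h1 +y [0.586  0.2157 0.108 ]
h1 jaw [0.5872 0.202  0.108 ]
h1x [0.5723 0.2059 0.108 ]
h1x- [0.6008 0.2082 0.108 ]
h0 +y [0.5094 0.2102 0.108 ]
h0 jaw [0.5107 0.1964 0.108 ]
h0x [0.4957 0.1998 0.108 ]
h0x- [0.5245 0.2021 0.108 ]
```

Call:
play_rows(series=[0.07,0,0,0.0022,0.07,0,0,0,0.07,-0.0121,0,0,0.0625,0,0,0,0,0,0.05,0,0,0,0.05,0,0,0,0.04,0,0,0,0.0217,0,0,0,0,0,0,0,0,0])

```text
t: 35.9
position: [0.6631, 0.2109, 0.2634]
ee_rot: [-3.139, -0.115, -0.003]
contact_force: [0.1, -0.4, -2.0]
grip_width: 0.028
gripper_force: 29.7
```

Run:
```python
from h import *
s=monitor.read_state();print(s["t"],s["position"],s["ee_rot"],s["contact_force"])
print("tool->target",(tool([.6625,.2100,.108])/.6).round(4))
im=vision.read_camera("wrist");cv2.imwrite("pics/w11.png",im);g=cv2.cvtColor(im,cv2.COLOR_BGR2GRAY)
print(proj([.6623,.2122,.108],"wrist"),proj([.6625,.21,.1145],"wrist"))
for v in range(200,300,6): print(v,' '.join(str(x) for x in g[v-1:v+2,210:350:4].mean(0).astype(int)))
```

```text
35.9 [0.66306063 0.21085654 0.2634019 ] [-3.13886365 -0.11542311 -0.003379  ] [ 0.1006451  -0.42934613 -2.04104835]
tool->target [-0.0016  0.0015  0.259 ]
[277.86209035 218.40315527] [280.90281431 221.26895955]
200 98 96 97 147 188 70 72 72 71 71 69 70 71 72 68 70 71 70 68 73 72 73 72 72 73 72 74 74 75 75 104 198 188 196 197
206 96 95 97 100 187 81 79 112 161 164 169 150 94 72 50 86 60 77 87 159 161 160 156 76 75 38 43 71 72 75 107 195 188 195 196
212 97 94 95 96 188 82 163 170 168 166 170 168 170 125 73 73 74 68 68 162 163 163 160 36 38 40 42 72 78 83 125 195 188 194 195
218 95 93 96 96 183 90 169 169 168 91 95 167 170 164 72 72 71 72 64 97 116 182 177 37 39 38 41 80 80 85 102 193 187 193 192
224 96 92 94 98 178 86 167 167 167 136 141 166 168 162 71 73 72 71 74 116 119 119 114 37 36 38 38 65 79 87 112 153 187 174 152
230 97 93 93 98 177 85 96 166 167 164 167 166 164 74 58 58 61 63 65 97 118 118 114 36 38 39 38 54 59 90 101 121 121 123 124
236 94 92 92 93 176 87 54 56 71 101 111 80 71 68 71 70 68 69 70 68 73 74 71 70 43 41 44 56 56 86 99 120 121 123 132
242 94 92 93 94 175 88 52 54 5
[... 423 characters left out ...]
 117 119 119
266 92 93 90 92 141 45 20 21 23 39 59 59 58 58 68 76 77 81 83 85 83 86 69 70 78 75 24 25 26 24 109 117 116 120 119
272 93 95 89 91 126 17 18 23 22 56 82 80 84 82 80 80 81 82 83 85 85 86 84 84 85 82 29 24 20 21 51 117 117 120 117
278 66 95 91 85 18 16 17 21 19 53 83 83 81 82 82 83 82 84 85 84 85 85 85 86 85 80 27 22 20 21 20 67 119 120 115
284 21 96 79 13 12 15 18 19 20 45 79 80 83 84 86 86 86 84 85 86 86 85 99 103 90 79 26 20 22 15 18 18 52 118 80
290 15 69 13 12 12 15 17 11 18 39 79 83 83 90 144 145 146 147 146 145 143 139 138 139 140 128 24 23 24 20 18 19 20 40 67
296 31 12 12 12 10 10 15 18 15 29 80 84 84 83 85 90 89 101 105 104 121 123 140 96 85 77 23 21 25 20 17 18 18 17 24
```

Call:
play_rows(series=[-0.0016,0.0015,0.01,0,0,0,0.01,0,0,0,0.01,0,0,0,0.01,0,0,0,0.01,0,0,0,0.008,0,0,0,0.008,0,0,0,0,0,0,0,0,0,0,0,0,0])

```text
t: 37.2
position: [0.6615, 0.2099, 0.2226]
ee_rot: [-3.139, -0.116, -0.0]
contact_force: [0.1, 0.8, -2.3]
grip_width: 0.0278
gripper_force: 29.8
```

Call:
play_rows(series=[0,0,0.006,0,0,0,0.006,0,0,0,0,0,0,0,0,0,0,0,0,0,0,0,0,0,0,0,0,0,0,0,0,0,0,0,0,0,0,0,0,0])

```text
t: 38.45
position: [0.6616, 0.2097, 0.2151]
ee_rot: [-3.139, -0.115, 0.0]
contact_force: [1.0, 2.9, -2.5]
grip_width: 0.0281
gripper_force: 29.8
```

Call:
play_rows(series=[0,0,0,0,0,0,0,0,0,0,0,0,0,0,0,0,0,0,0,0,0,0,-0.03,0,0,0,-0.05,0,0,0,-0.05,0,0,0,-0.05,0,0,0,-0.04,0], gripper=1)

```text
t: 39.7
position: [0.6618, 0.2098, 0.3505]
ee_rot: [-3.139, -0.115, -0.005]
contact_force: [0.8, -0.4, -0.1]
grip_width: 0.087
gripper_force: 0.0
```

```bash
cat > look.py <<'E'
from kfit import *
import sys
H=np.array([[.510,.2011],[.5865,.2066],[.6623,.2122]])
for c in("side","scene","wrist"):
    vision.read_camera(c);k=cal(c)
    print(c,{q:[(round(r["confidence"],2),r["location"]) for r in vision.regions_of(q,c)] for q in(["key0"])})
    print([ (proj([*h,.108+.03+.019],c,k)).round().tolist() for h in H])
E
python3 look.py
```

```text
side {'key0': [(0.86, [308.4, 255.3]), (0.85, [422.3, 299.1]), (0.73, [256.5, 372.3]), (0.71, [288.6, 264.1]), (0.61, [270.8, 197.4]), (0.53, [282.2, 167.3])]}
[[248.0, 173.0], [268.0, 167.0], [287.0, 161.0]]
scene {'key0': [(0.8, [373.3, 199.2]), (0.72, [98.8, 267.8]), (0.68, [219.1, 258.2]), (0.67, [203.1, 248.9]), (0.63, [215.9, 403.9]), (0.41, [299.9, 196.6]), (0.16, [341.1, 218.7])]}
[[327.0, 172.0], [350.0, 183.0], [374.0, 196.0]]
wrist {'key0': [(0.69, [276.2, 204.4])]}
[[277.0, 355.0], [277.0, 284.0], [276.0, 202.0]]
```

Call:
play_rows(series=[-0.039,0.0827,0,0,-0.039,0.0827,0,0,-0.039,0.0827,0,0,-0.039,0.0827,0,0,-0.039,0.0827,0,0,-0.039,0.0827,0,0,-0.039,0.0827,0,0,-0.0393,0.0827,0,0,0,0,0.05,0,0,0,0.05,0])

```text
t: 41.25
position: [0.503, -0.2008, 0.2855]
ee_rot: [-3.139, -0.112, 0.001]
contact_force: [0.3, 1.2, -1.1]
grip_width: 0.0873
gripper_force: 0.0
```

Call:
play_rows(series=[0,0,0.05,0,0,0,0.05,0,0,0,0.05,0,0,0,0.04,0,0,0,0.02,0,0,0,0.0125,0,0,0,0,0,0,0,0,0,0,0,0,0,0,0,0,0])

```text
t: 42.5
position: [0.5041, -0.2001, 0.1542]
ee_rot: [3.139, 0.115, 0.001]
contact_force: [-0.3, 0.2, 0.4]
grip_width: 0.0869
gripper_force: 0.0
```

Call:
play_rows(series=[0,0,0,0,0,0,0,0,0,0,0,0,0,0,0,0,0,0,0,0,0,0,0,0,0,0,0,0,0,0,-0.01,0,0,0,-0.03,0,0,0,-0.05,0], gripper=0)

```text
t: 43.75
position: [0.5033, -0.2008, 0.2083]
ee_rot: [3.138, 0.115, -0.002]
contact_force: [0.9, -0.3, -1.7]
grip_width: 0.0282
gripper_force: 29.8
```

Call:
play_rows(series=[0,0,-0.083,0,0,0,-0.083,0,0,0,-0.084,0,0.0215,-0.08,0,0,0.0215,-0.08,0,0,0.0215,-0.08,0,0,0.0215,-0.08,0,0,0.0215,-0.08,0,0,0.0215,-0.08,0,0,0.0215,-0.08,0,0])

```text
t: 45.0
position: [0.5701, 0.1417, 0.3593]
ee_rot: [3.138, 0.112, 0.005]
contact_force: [0.8, -0.4, -1.3]
grip_width: 0.0282
gripper_force: 29.7
```

Call:
play_rows(series=[0.018,-0.0518,0,0,0.0185,-0.0518,0,0,0,0,0,0,0,0,0.05,0,0,0,0.05,0,0,0,0.04,0,0,0,0.02,0,0,0,0,0,0,0,0,0,0,0,0,0])

```text
t: 46.25
position: [0.5871, 0.2054, 0.263]
ee_rot: [-3.139, -0.115, -0.003]
contact_force: [-1.1, -0.1, -1.0]
grip_width: 0.028
gripper_force: 29.7
```

```bash
python3 -c "
from h import *
print((tool([.586,.2045,.208])/.6).round(4))"
```

```text
[-0.0021  0.0015  0.0917]
```

Call:
play_rows(series=[-0.002,0.0015,0.012,0,0,0,0.012,0,0,0,0.012,0,0,0,0.012,0,0,0,0.012,0,0,0,0.01,0,0,0,0.008,0,0,0,0.006,0,0,0,0.004,0,0,0,0,0])

```text
t: 47.5
position: [0.5857, 0.2044, 0.2091]
ee_rot: [-3.139, -0.115, -0.002]
contact_force: [0.3, -1.3, 1.8]
grip_width: 0.028
gripper_force: 29.7
```

Call:
play_rows(series=[0,0,0,0,0,0,0,0,0,0,0,0,0,0,0,0,0,0,0,0,0,0,-0.03,0,0,0,-0.05,0,0,0,-0.05,0,0,0,-0.05,0,0,0,-0.04,0], gripper=1)

```text
t: 48.75
position: [0.5856, 0.2045, 0.344]
ee_rot: [-3.139, -0.115, -0.005]
contact_force: [1.5, -0.7, -0.4]
grip_width: 0.0872
gripper_force: 0.0
```

Call:
play_rows(series=[-0.0357,0.0827,0,0,-0.0357,0.0827,0,0,-0.0357,0.0827,0,0,-0.0357,0.0827,0,0,-0.0357,0.0827,0,0,-0.0357,0.0827,0,0,-0.0357,0.0827,0,0,-0.0356,0.0828,0,0,0,0,0.04,0,0,0,0.05,0])

```text
t: 50.0
position: [0.4441, -0.2052, 0.2886]
ee_rot: [3.139, 0.112, 0.007]
contact_force: [0.1, -0.2, -0.3]
grip_width: 0.087
gripper_force: 0.0
```

```bash
python3 look.py; python3 -c "
from h import *
print((tool([.4442,-.2041,.155])/.6).round(4))"
```

```text
side {'key0': [(0.72, [419.1, 297.5]), (0.66, [255.2, 370.9]), (0.59, [289.9, 264.9])]}
[[248.0, 173.0], [268.0, 167.0], [287.0, 161.0]]
scene {'key0': [(0.86, [351.9, 183.6]), (0.77, [216.5, 401.1]), (0.72, [374.8, 195.9]), (0.7, [203.5, 249.6]), (0.64, [171.9, 313.7]), (0.58, [97.4, 272.5])]}
[[327.0, 172.0], [350.0, 183.0], [374.0, 196.0]]
wrist {'key0': [(0.71, [277.8, 210.3]), (0.33, [123.7, 194.1]), (0.25, [0.5, 110.7])]}
[[-397.0, 78.0], [-480.0, -78.0], [-587.0, -275.0]]
[-0.0012 -0.0007  0.2231]
```

Call:
play_rows(series=[-0.0012,-0.0007,0.05,0,0,0,0.05,0,0,0,0.05,0,0,0,0.04,0,0,0,0.02,0,0,0,0.0125,0,0,0,0,0,0,0,0,0,0,0,0,0,0,0,0,0])

```text
t: 51.55
position: [0.4432, -0.2039, 0.1538]
ee_rot: [3.139, 0.115, 0.001]
contact_force: [0.0, 0.2, 0.3]
grip_width: 0.0868
gripper_force: 0.0
```

Call:
play_rows(series=[0,0,0,0,0,0,0,0,0,0,0,0,0,0,0,0,0,0,0,0,0,0,0,0,0,0,0,0,0,0,-0.01,0,0,0,-0.03,0,0,0,-0.05,0], gripper=0)

```text
t: 52.8
position: [0.442, -0.2039, 0.2069]
ee_rot: [3.139, 0.116, -0.005]
contact_force: [0.6, -0.4, -0.8]
grip_width: 0.0281
gripper_force: 29.9
```

Call:
play_rows(series=[0,0,-0.083,0,0,0,-0.083,0,0,0,-0.084,0,0.018,-0.08,0,0,0.018,-0.08,0,0,0.018,-0.08,0,0,0.018,-0.08,0,0,0.018,-0.08,0,0,0.018,-0.08,0,0,0.018,-0.08,0,0])

```text
t: 54.05
position: [0.494, 0.1377, 0.3575]
ee_rot: [3.138, 0.114, 0.002]
contact_force: [0.4, -0.3, -1.5]
grip_width: 0.028
gripper_force: 29.8
```

Call:
play_rows(series=[0.017,-0.051,0,0,0.017,-0.0505,0,0,0,0,0,0,0,0,0.05,0,0,0,0.05,0,0,0,0.04,0,0,0,0.02,0,0,0,0,0,0,0,0,0,0,0,0,0])

```text
t: 55.3
position: [0.5101, 0.1992, 0.2625]
ee_rot: [-3.139, -0.115, -0.003]
contact_force: [-0.2, -1.0, -0.8]
grip_width: 0.0279
gripper_force: 29.8
```

```bash
python3 -c "
from h import *
print((tool([.509,.199,.208])/.6).round(4))"
```

```text
[-0.0021  0.0003  0.0909]
```

Call:
play_rows(series=[-0.002,0.0003,0.012,0,0,0,0.012,0,0,0,0.012,0,0,0,0.012,0,0,0,0.012,0,0,0,0.01,0,0,0,0.008,0,0,0,0.006,0,0,0,0.004,0,0,0,0,0])

```text
t: 56.55
position: [0.5087, 0.1987, 0.2087]
ee_rot: [3.139, 0.115, 0.001]
contact_force: [0.4, -1.9, -1.0]
grip_width: 0.0277
gripper_force: 29.8
```

Call:
play_rows(series=[0,0,0,0,0,0,0,0,0,0,0,0,0,0,0,0,0,0,0,0,0,0,-0.03,0,0,0,-0.05,0,0,0,-0.05,0,0,0,-0.05,0,0,0,-0.04,0], gripper=1)

```text
t: 57.8
position: [0.5086, 0.199, 0.3435]
ee_rot: [-3.139, -0.116, -0.004]
contact_force: [0.3, 0.7, -0.3]
grip_width: 0.087
gripper_force: 0.0
```

Call:
play_rows(series=[0.017,0.081,0,0,0.017,0.081,0,0,0.017,0.081,0,0,0.017,0.081,0,0,0.017,0.081,0,0,0.017,0.081,0,0,0.01,0.08,0,0,0,0,0,0,0,0,0,0,0,0,0,0])

```text
t: 59.05
position: [0.6005, -0.1331, 0.3413]
ee_rot: [-3.139, -0.12, -0.001]
contact_force: [0.4, -0.2, -0.2]
grip_width: 0.0872
gripper_force: 0.0
```

```bash
python3 look.py
cat > dfit.py <<'E'
from h import *
from scipy.optimize import minimize
a=np.linspace(0,2*np.pi,40,endpoint=False)
def rd(P,yaw,c,k,up=True):
    m=np.zeros((420,560),np.uint8);Rm=R.from_euler("z",yaw).as_matrix()
    f=[[.026*np.cos(t),.026*np.sin(t),z] for t in a for z in(0,.03)];h=[[x,y,z] for x in(-.013,.013) for y in(-.013,.013) for z in(.03,.115)]
    for S in(f,h): cv2.fillConvexPoly(m,cv2.convexHull(np.round([8*proj(P+Rm@np.array(q),c,k) for q in S]).astype(np.int32)),1,shift=3)
    return m.astype(bool)
def dfit(x0,z=0,cams=("wrist","side","scene"),R0=60):
    D=[]
    for c in cams:
        vision.read_camera(c);k=cal(c);q=proj([*x0,z+.05],c,k)
        rs=[r for r in vision.regions_of("drift",c) if np.linalg.norm(np.array(r["location"])-q)<R0*(3 if c=="wrist" else 1)]
        print(c,q.round(),[(round(r["confidence"],2),r["location"],int(r["region"].sum())) for r in rs])
        if rs:D.append((c,k,rs[0]["region"]))
    def cost(v,full=False):
        t=[]
        for c,k,m in D:
            g=rd(np.array([v[0],v[1],z]),v[2],c,k);t.append(1-(g&m).sum()/(g|m).sum())
        return t if full else sum(t)
    best=None
    for y in(-.5,0,.5):
        s=np.array([*x0,y]);r=minimize(cost,s,method="Nelder-Mead",options=dict(initial_simplex=s+np.array([[0,0,0],[.02,0,0],[0,.02,0],[0,0,.3]]),maxiter=150))
        if best is None or r.fun<best.fun:best=r
    print(best.x.round(4),"yaw",np.degrees(best.x[2]).round(1),np.round(cost(best.x,True),2));return best.x
if __name__=="__main__": dfit(np.array([.675,-.135]))
E
python3 dfit.py; python3 -c "
from h import *
print(monitor.read_state()['position'])"
```

```text
side {'key0': [(0.92, [422.5, 295.6]), (0.63, [256.6, 369.6]), (0.58, [282.1, 165.0]), (0.49, [248.7, 176.2]), (0.46, [266.5, 169.0])]}
[[248.0, 173.0], [268.0, 167.0], [287.0, 161.0]]
scene {'key0': [(0.95, [98.1, 271.9]), (0.75, [212.6, 401.2]), (0.69, [326.6, 172.1]), (0.62, [373.7, 196.8]), (0.51, [352.5, 183.0])]}
[[327.0, 172.0], [350.0, 183.0], [374.0, 196.0]]
wrist {'key0': [(0.86, [529.7, 79.1])]}
[[-114.0, 278.0], [-146.0, 192.0], [-184.0, 92.0]]
wrist [285. 107.] [(0.85, [322.0, 138.9], 2004)]
side [344. 238.] [(0.66, [340.9, 245.9], 426)]
scene [286. 299.] []
[ 0.6449 -0.1788  0.6645] yaw 38.1 [0.07 0.26]
[ 0.6003468  -0.13493378  0.34057083]
```

Run:
```python
from dfit import *
vision.read_camera("wrist");k=cal("wrist");m=vision.regions_of("drift","wrist")[0]["region"]
for y in range(-50,50,10):
    f=lambda v:1-((g:=rd(np.array([v[0],v[1],0]),np.radians(y),"wrist",k))&m).sum()/(g|m).sum()
    r=minimize(f,[.645,-.179],method="Nelder-Mead",options=dict(initial_simplex=[[.645,-.179],[.65,-.179],[.645,-.174]]));print(y,r.x.round(4),round(r.fun,3))
g=cv2.cvtColor(cv2.imread("pics/w10.png"),6)
im=vision.read_camera("wrist");cv2.imwrite("pics/w12.png",im)
p=proj([.6449,-.1788,.115],"wrist");print("top",p)
t=cv2.cvtColor(im,cv2.COLOR_BGR2GRAY)
u,v=map(int,p)
for r in range(v-30,v+31,4): print(r,' '.join(f"{x:3d}" for x in t[r,u-32:u+48:3]))
```

```text
-50 [ 0.6443 -0.178 ] 0.08
-40 [ 0.6439 -0.1785] 0.087
-30 [ 0.6442 -0.1786] 0.095
-20 [ 0.6443 -0.1786] 0.102
-10 [ 0.6447 -0.1787] 0.101
0 [ 0.6447 -0.1786] 0.094
10 [ 0.6449 -0.1791] 0.084
20 [ 0.6451 -0.1782] 0.072
30 [ 0.6452 -0.1775] 0.076
40 [ 0.6443 -0.178 ] 0.08
top [332.43705955 147.56373717]
117 150 153  86  82 136 137 132 123 126 123 125 114 133 137 136 131 132 135 134 134 133 143 141 144 145 141 141
121 154  71 127 128 128 127 127 126 124 121 123 126 121 115 140 140 136 140 143 137 133 138 137 142 136 140 137
125  78 128 134 135 129 127 122  70  38  37  38  89 120 119 121 133 135 138 138 140 138 141 138 142 139 143 138
129 107 135 137 131  51  36  34  36  32  33  35  34  34  53 112 141 141 139 136 139 141 141 140 139 140 142 137
133 132 134 133  41  40  38  35  33  35  34  39  38  41  41  54 134 135 136 136 134 136 136 134 137 136 146 140
137 134 134 132  87  36  38  34  40  38  36  40  38  39  44  39 125 137 136 139 140 137 137 141 139 138 141 134
141 132 134 133 130  39  39  42  40  42  37  39  40  37  38  38  73 133 141 140 140 141 138 140 138 141 138 139
145 123 132 
[... 295 characters left out ...]
 143 147 141 141 146 148 140
157 154 153 153 122 126 132  82  38  39  39  38  36  38  35  35  53 138 138 137 137 138 143 140 137 140 140 137
161 151 139 140 138 138 109  84  45  35  37  37  37  71  81  84  84 124 136 135 139 144 133 138 140 143 140 137
165 141 145 144 137 133 136 138 137  99  80  81  83  83  82  82  82  88 138 137 140 146 140 136 137 141 140 137
169 132 128 136 138 131 133 133 126 131  99  78  83  81  84 130 133 139 138 140 141 138 138 134 135 143 140 143
173  48  46  45  46  46  47  46  45  45  45  45  45  48  45  45 121 138 139 143 138 138 141 139 140 140 142 139
177  53  54  53  53  49  52  48  50  52  42  48  49  50  48  47  48 122 136 139 137 135 145 140 139 138 144 145
```

Call:
play_rows(series=[0.069,0.077,0,0,0,0,0,-0.0247,0,0,0,-0.0247,0,0,0.06,0,0,0,0.07,0,0,0,0.07,0,0,0,0.06,0,0,0,0.04,0,0,0,0.0243,0,0,0,0,0])

```text
t: 61.05
position: [0.6446, -0.1779, 0.1451]
ee_rot: [-3.083, -0.599, 0.003]
contact_force: [-0.1, -0.4, 0.3]
grip_width: 0.0868
gripper_force: 0.0
```

Call:
play_rows(series=[0,0,0,0,0,0,0,0,0,0,0,0,0,0,0,0,0,0,0,0,0,0,0,0,0,0,0,0,0,0,-0.01,0,0,0,-0.03,0,0,0,-0.05,0], gripper=0, squeeze=60)

```text
t: 62.3
position: [0.6442, -0.1777, 0.1998]
ee_rot: [-3.083, -0.599, 0.004]
contact_force: [0.8, 0.2, -4.7]
grip_width: 0.026
gripper_force: 58.3
```

```bash
python3 -c "
from h import *
s=monitor.read_state();print(s['position'],s['ee_rot'],s['contact_force'],s['wrist_torque'])
Rm=R.from_rotvec(s['ee_rot']).as_matrix();print(np.degrees(np.arctan2(Rm[1,0],Rm[0,0])))
print((tool([.6623,.2122,.33])/.6).round(3))"
```

```text
[ 0.6441791  -0.17767085  0.19976833] [-3.08253258 -0.59926338  0.00425619] [ 0.79327396  0.17571089 -4.68934639] [-0.0719769   0.09950981 -0.0194062 ]
22.002983024749092
[ 0.271 -0.592 -0.217]
```

Call:
play_rows(series=[0,0,-0.08,0,0,0,-0.08,0,0,0,-0.082,0,0.0387,-0.0846,0,0,0.0387,-0.0846,0,0,0.0387,-0.0846,0,0,0.0387,-0.0846,0,0,0.0387,-0.0846,0,0,0.0387,-0.0846,0,0,0.0387,-0.0846,0,0])

```text
t: 63.55
position: [0.6624, 0.2139, 0.3463]
ee_rot: [3.084, 0.599, 0.001]
contact_force: [0.9, -0.2, -5.0]
grip_width: 0.0258
gripper_force: 58.4
```

Call:
play_rows(series=[0,0,0,0,0,0,0.01,0,0,0,0.01,0,0,0,0.01,0,0,0,0.005,0,0,0,0.005,0,0,0,0.005,0,0,0,0,0,0,0,0,0,0,0,0,0])

```text
t: 64.8
position: [0.6626, 0.2125, 0.3182]
ee_rot: [-3.084, -0.6, -0.0]
contact_force: [-0.1, 0.4, -4.9]
grip_width: 0.0259
gripper_force: 58.4
```

```bash
python3 -c "
from h import *
print((tool([.6623,.2122,.282])/.6).round(4))
from look import *
for h in H: print((tool([*h,.345])).round(4))"
```

```text
[-0.0007  0.0003  0.0604]
side {'key0': [(0.78, [248.1, 176.2]), (0.69, [382.6, 304.3]), (0.63, [422.0, 297.1]), (0.61, [281.7, 167.4]), (0.57, [256.2, 371.5])]}
[[248.0, 173.0], [268.0, 167.0], [287.0, 161.0]]
scene {'key0': [(0.95, [212.9, 403.7]), (0.83, [96.6, 268.9]), (0.6, [373.1, 204.8]), (0.5, [326.4, 173.4])]}
[[327.0, 172.0], [350.0, 183.0], [374.0, 196.0]]
wrist {'key0': [(0.51, [256.8, 192.5])]}
[[226.0, 373.0], [251.0, 300.0], [280.0, 215.0]]
[-0.1458 -0.0467 -0.0268]
[-0.0728 -0.0231 -0.0268]
[-0.0004  0.0001 -0.0268]
```

Call:
play_rows(series=[0,0,0.007,0,0,0,0.007,0,0,0,0.007,0,0,0,0.007,0,0,0,0.007,0,0,0,0.007,0,0,0,0.006,0,0,0,0.006,0,0,0,0,0,0,0,0,0])

```text
t: 66.35
position: [0.6634, 0.2124, 0.2917]
ee_rot: [-3.084, -0.599, -0.01]
contact_force: [-4.2, -1.7, 19.5]
grip_width: 0.0256
gripper_force: 58.4
```

Call:
play_rows(series=[0,0,-0.03,0,0,0,-0.04,0,0,0,-0.02,0,-0.06,-0.0193,0,0,-0.0607,-0.0193,0,0,0,0,0,0,0,0,0.02,0,0,0,0.01,0,0,0,0,0,0,0,0,0])

```text
t: 67.6
position: [0.5872, 0.2067, 0.3215]
ee_rot: [-3.084, -0.599, 0.0]
contact_force: [-0.3, -0.5, -5.5]
grip_width: 0.0255
gripper_force: 60.0
```

```bash
python3 -c "
from h import *
print(monitor.read_state()['contact_force'],(tool([.5865,.2066,.285])/.6).round(4))"
```

```text
[-0.28382732 -0.48225438 -5.49974893] [-0.0011 -0.0003  0.0609]
```

Call:
play_rows(series=[0,0,0.008,0,0,0,0.008,0,0,0,0.007,0,0,0,0.007,0,0,0,0.007,0,0,0,0.007,0,0,0,0.008,0,0,0,0.008,0,0,0,0,0,0,0,0,0])

```text
t: 68.85
position: [0.5881, 0.2072, 0.2917]
ee_rot: [-3.083, -0.599, -0.012]
contact_force: [-3.0, -1.6, 22.1]
grip_width: 0.0256
gripper_force: 60.0
```

Call:
play_rows(series=[0,0,-0.03,0,0,0,-0.04,0,0,0,-0.02,0,-0.06,-0.0193,0,0,-0.0607,-0.0193,0,0,0,0,0,0,0,0,0.02,0,0,0,0.01,0,0,0,0,0,0,0,0,0])

```text
t: 70.1
position: [0.5114, 0.2011, 0.3216]
ee_rot: [-3.084, -0.599, 0.0]
contact_force: [0.3, -0.2, -4.7]
grip_width: 0.0256
gripper_force: 60.0
```

```bash
python3 -c "
from h import *
print(monitor.read_state()['contact_force'],(tool([.510,.2011,.285])/.6).round(4))"
```

```text
[ 0.25833305 -0.18942601 -4.69234976] [-0.0021 -0.0009  0.0609]
```

Call:
play_rows(series=[-0.002,0,0.008,0,0,0,0.008,0,0,0,0.007,0,0,0,0.007,0,0,0,0.007,0,0,0,0.007,0,0,0,0.008,0,0,0,0.008,0,0,0,0,0,0,0,0,0])

```text
t: 71.35
position: [0.5111, 0.2013, 0.2915]
ee_rot: [-3.083, -0.599, -0.011]
contact_force: [-4.6, -1.2, 25.2]
grip_width: 0.026
gripper_force: 60.0
```

Call:
play_rows(series=[0,0,-0.03,0,0,0,-0.04,0,0,0,-0.04,0,0,0,0,0,0,0,0,0,0,0,0,0,0,0,0,0,0,0,0,0,0,0,0,0,0,0,0,0])

```text
t: 72.6
position: [0.5099, 0.2006, 0.3518]
ee_rot: [3.084, 0.599, 0.0]
contact_force: [-0.0, 0.5, -5.2]
grip_width: 0.0261
gripper_force: 60.0
```

```bash
cat > hk.py <<'E'
from kfit import *
from look import H
def hk(cams=("scene","side")):
    for c in cams:
        vision.read_camera(c);k=cal(c);rs=vision.regions_of("key0",c)
        for i,h in enumerate(H):
            q=proj([*h,.127],c,k);b=[r for r in rs if np.linalg.norm(np.array(r["location"])-q)<20]
            b.sort(key=lambda r:np.linalg.norm(np.array(r["location"])-q))
            for r in b[:1]:
                f=lambda v:1-((g:=rbox(np.array([v[0],v[1],.034+v[2]]),.073,HB,c,k)&~rbox(np.array([*h,0]),.073,[((0,0,.054),(.07,.072,.108))],c,k) | rbox(np.array([v[0],v[1],.034+v[2]]),.073,HB[:1],c,k))&r["region"]).sum()/(g|r["region"]).sum()
                print(c,i,r["location"],q.round(1),{z:round(f([*h,z]),2) for z in(-.005,0,.005,.01,.02,.03)})
hk()
E
python3 hk.py
```

```text
side {'key0': [(0.78, [420.4, 297.5]), (0.6, [248.8, 183.2]), (0.5, [268.9, 175.2]), (0.47, [284.5, 170.5])]}
[[248.0, 173.0], [268.0, 167.0], [287.0, 161.0]]
scene {'key0': [(0.95, [98.1, 269.6]), (0.75, [348.3, 191.5]), (0.68, [326.8, 178.2]), (0.61, [214.7, 402.7]), (0.59, [337.0, 223.7]), (0.51, [373.3, 202.6]), (0.35, [300.7, 196.3])]}
[[327.0, 172.0], [350.0, 183.0], [374.0, 196.0]]
wrist {'key0': [(0.94, [304.3, 110.6]), (0.73, [284.7, 185.4]), (0.55, [337.3, 22.5])]}
[[279.0, 202.0], [309.0, 112.0], [344.0, 7.0]]
scene 0 [326.3, 177.2] [326.2 179.7] {-0.005: np.float64(0.32), 0: np.float64(0.2), 0.005: np.float64(0.18), 0.01: np.float64(0.27), 0.02: np.float64(0.47), 0.03: np.float64(0.65)}
scene 1 [351.2, 191.9] [348.5 191.6] {-0.005: np.float64(0.28), 0: np.float64(0.18), 0.005: np.float64(0.17), 0.01: np.float64(0.25), 0.02: np.float64(0.45), 0.03: np.float64(0.65)}
scene 2 [373.2, 205.0] [372.  204.1] {-0.005: np.float64(0.28), 0: np.float64(0.23), 0.005: np.float64(0.22), 0.01: np.float64(0.28), 0.02: np.float64(0.49), 0.03: np.float64(0.67)}
side 0 [248.0, 183.0] [248.  180.6] {-0.005: np.float64(0.11), 0: np.float64(0.14), 0.005: np.float64(0.27), 0.01: np.float64(0.41), 0.02: np.float64(0.62), 0.03: np.float64(0.77)}
side 1 [267.7, 175.0] [267.8 174.7] {-0.005: np.float64(0.29), 0: np.float64(0.24), 0.005: np.float64(0.28), 0.01: np.float64(0.39), 0.02: np.float64(0.59), 0.03: np.float64(0.75)}
side 2 [282.9, 172.5] [286.5 169.1] {-0.005: np.float64(0.25), 0: np.float64(0.15), 0.005: np.float64(0.2), 0.01: np.float64(0.33), 0.02: np.float64(0.56), 0.03: np.float64(0.73)}
```

Call:
play_rows(series=[0,0,0,0.02,0,0,0,0.02,0,0,0,0.02,-0.0118,0.085,0,0,-0.0118,0.085,0,0,-0.0118,0.085,0,0,-0.0118,0.085,0,0,-0.0118,0.085,0,0,-0.0118,0.085,0,0,-0.0118,0.085,0,0])

```text
t: 74.35
position: [0.4624, -0.1583, 0.3521]
ee_rot: [3.141, 0.011, 0.002]
contact_force: [1.6, -0.4, -4.7]
grip_width: 0.0254
gripper_force: 60.0
```

Call:
play_rows(series=[-0.0118,0.0835,0,0,-0.0118,0.0835,0,0,-0.0118,0.0835,0,0,-0.0118,0.0835,0,0,0,0,0,0,0,0,0.05,0,0,0,0.05,0,0,0,0.05,0,0,0,0.05,0,0,0,0.04,0])

```text
t: 75.6
position: [0.4361, -0.3561, 0.2065]
ee_rot: [-3.141, -0.013, 0.001]
contact_force: [0.1, 0.4, -4.8]
grip_width: 0.0254
gripper_force: 60.0
```

Run:
```python
from h import *
for c in("scene","side","wrist"):
    vision.read_camera(c)
    for r in vision.regions_of("pad",c)[:2]:
        m=r["region"];cs,_=cv2.findContours(m.astype(np.uint8),0,2);h=cv2.convexHull(max(cs,key=cv2.contourArea))[:,0]
        P=np.array([unproj(p,.004,c)[:2] for p in h]).astype(np.float32);ce,ra=cv2.minEnclosingCircle(P);print(c,r["confidence"],ce,ra)
print((tool([.432,-.357,.149])/.6).round(4))
```

```text
scene 0.97 (0.41803500056266785, -0.38327354192733765) 0.04514641687273979
scene 0.72 (0.565144419670105, 0.2186683565378189) 0.1834278255701065
side 0.68 (0.43198928236961365, -0.3565378487110138) 0.060104046016931534
side 0.3 (0.6838455200195312, -0.2493332326412201) 0.1323995143175125
wrist 0.67 (0.4326491951942444, -0.3543402850627899) 0.060981784015893936
[-0.0082 -0.0012  0.1006]
```

Call:
play_rows(series=[-0.007,0,0.04,0,0,0,0.03,0,0,0,0.015,0,0,0,0.008,0,0,0,0.005,0,0,0,0.003,0,0,0,0,0,0,0,0,0,0,0,0,0,0,0,0,0])

```text
t: 77.15
position: [0.4323, -0.3576, 0.1497]
ee_rot: [3.141, 0.011, 0.003]
contact_force: [-2.6, 2.7, 7.0]
grip_width: 0.0259
gripper_force: 60.0
```

Call:
play_rows(series=[0,0,-0.003,0,0,0,0,0,0,0,0,0,0,0,0,0,0,0,0,0,0,0,0,0,0,0,0,0,0,0,0,0,0,0,0,0,0,0,0,0])

```text
t: 78.4
position: [0.4323, -0.3578, 0.1497]
ee_rot: [3.141, 0.011, 0.003]
contact_force: [0.5, -0.5, 5.3]
grip_width: 0.0255
gripper_force: 60.0
```

Call:
play_rows(series=[0,0,0,0,0,0,0,0,0,0,0,0,0,0,0,0,0,0,0,0,0,0,-0.02,0,0,0,-0.05,0,0,0,-0.08,0,0,0,-0.08,0,0,0,-0.08,0], gripper=1)

```text
t: 79.65
position: [0.4314, -0.3574, 0.3377]
ee_rot: [3.141, 0.011, 0.002]
contact_force: [0.5, 0.2, -0.0]
grip_width: 0.087
gripper_force: 0.0
```

Run:
```python
from dfit import *
dfit(np.array([.432,-.3565]),z=.004)
print(monitor.read_state()["position"],monitor.read_state()["t"])
```

```text
wrist [275. 181.] [(0.61, [277.8, 176.8], 2015)]
side [313. 314.] [(0.74, [311.5, 316.2], 674)]
scene [150. 292.] [(0.95, [145.3, 292.3], 441)]
[ 0.4356 -0.3594 -0.2728] yaw -15.6 [0.07 0.17 0.42]
[ 0.43126142 -0.35699771  0.33421715] 79.95
```

Run:
```python
from h import *
# rigid wrist cam relative to tool
s=monitor.read_state();T=np.eye(4);T[:3,:3]=R.from_rotvec(s["ee_rot"]).as_matrix();T[:3,3]=s["position"]
k,f=cal("wrist");X=np.linalg.inv(np.array(k["world_to_cam"]));TC=np.linalg.inv(T)@X
T2=np.eye(4);T2[:3,:3]=np.array([[1,-.006,0],[-.006,-1,0],[0,0,-1]]);T2[:3,3]=[.59252,.1134,.38224]
k2=dict(k);k2["world_to_cam"]=np.linalg.inv(T2@TC)
im=cv2.imread("pics/w2.png");h=cv2.cvtColor(im,cv2.COLOR_BGR2HSV)
m=cv2.inRange(h,(70,90,20),(100,255,255))
for r in(60,110,160,210,250):
    c=np.where(m[r,:200])[0]
    if len(c): print(r,c[0],c[-1],[unproj((x,r),z,"wrist",(k2,f))[:2].round(3) for x in(c[0],c[-1]) for z in(.16,.19)])
print("panel",unproj((300,66),.068,"wrist",(k2,f)),unproj((312,258),.068,"wrist",(k2,f)),"lever",unproj((256,273),.054,"wrist",(k2,f)))
# instrument box fit from scene/side
from scipy.optimize import minimize
D=[]
for c in("scene","side"):
    vision.read_camera(c);r=vision.regions_of("instrument",c)[0];D.append((c,cal(c),r["region"]))
t=cv2.inRange
for c,kk,mm in D:
    I=vision.read_camera(c);hh=cv2.cvtColor(I,cv2.COLOR_BGR2HSV);q=cv2.inRange(hh,(70,80,20),(100,255,255))&(mm.astype(np.uint8)*255)
    q=cv2.dilate(mm.astype(np.uint8),np.ones((9,9)))*cv2.inRange(hh,(70,80,20),(100,255,255))
    n,l,st,ce=cv2.connectedComponentsWithStats(q)
    print(c,[(st[i].tolist()) for i in range(1,n) if st[i,4]>15])
```

```text
60 28 41 [array([0.707, 0.318]), array([0.704, 0.299]), array([0.706, 0.307]), array([0.704, 0.289])]
110 43 43 [array([0.667, 0.314]), array([0.668, 0.295]), array([0.667, 0.314]), array([0.668, 0.295])]
160 56 58 [array([0.624, 0.311]), array([0.629, 0.293]), array([0.624, 0.31 ]), array([0.629, 0.291])]
210 70 71 [array([0.578, 0.308]), array([0.587, 0.289]), array([0.578, 0.307]), array([0.587, 0.288])]
250 81 83 [array([0.538, 0.304]), array([0.551, 0.286]), array([0.538, 0.302]), array([0.551, 0.285])]
panel [0.70733181 0.09079799 0.068     ] [0.48427443 0.07316625 0.068     ] lever [0.45655031 0.14473998 0.054     ]
scene [[361, 90, 8, 5, 24], [328, 142, 86, 45, 394], [304, 226, 32, 22, 131]]
side [[279, 210, 17, 7, 23]]
```

Call:
play_rows(series=[0.003,-0.0908,0,0,0.003,-0.0908,0,0,0.003,-0.0908,0,0,0.003,-0.0908,0,0,0.003,-0.0908,0,0,0.003,-0.0908,0,0,0.003,-0.0908,0,0,0.003,-0.0908,0,0,0.003,-0.0908,0,0,0,0,0,-0.0248], gripper=0, squeeze=10)

```text
t: 81.5
position: [0.4435, 0.138, 0.3347]
ee_rot: [-3.128, -0.274, 0.001]
contact_force: [-0.3, -0.9, 0.1]
grip_width: 0.0017
gripper_force: 0.0
```

Call:
play_rows(series=[0,0,0,-0.0248,0,0,0,-0.0248,0,0,0,-0.0248,0,0,0,-0.0248,0,0,0.06,0,0,0,0.06,0,0,0,0.06,0,0,0,0,0,0,0,0,0,0,0,0,0])

```text
t: 82.75
position: [0.4455, 0.1334, 0.2288]
ee_rot: [2.902, 1.203, 0.005]
contact_force: [0.5, -0.2, -0.1]
grip_width: 0.0003
gripper_force: 0.0
```

Run:
```python
from h import *
s=monitor.read_state();print(s["position"],s["q"].round(2))
for c in("wrist","side","scene"):
    vision.read_camera(c)
    for r in vision.regions_of("lever_pad",c)[:2]:
        print(c,r["confidence"],r["location"],int(r["region"].sum()),unproj(r["location"],.054,c).round(4))
print((tool([.444,.133,.1])/.6).round(4), monitor.read_state()["grip_width"])
```

```text
[0.4455037  0.13341925 0.22879169] [-0.14 -0.02 -0.21  1.97 -0.    1.19 -1.13]
wrist 0.78 [240.3, 146.1] 4310 [0.4601 0.1892 0.054 ]
side 0.72 [237.0, 207.1] 145 [0.4535 0.173  0.054 ]
side 0.35 [253.3, 257.8] 498 [ 0.3922 -0.0951  0.054 ]
scene 0.55 [378.1, 161.9] 15253 [0.5215 0.4682 0.054 ]
scene 0.31 [338.1, 218.0] 5011 [0.5928 0.167  0.054 ]
[-0.0011 -0.0007  0.2124] 0.0005656656713745816
```

Run:
```python
from h import *
im=vision.read_camera("wrist");r=vision.regions_of("lever_pad","wrist")[0];m=r["region"].astype(np.uint8)
cs,_=cv2.findContours(m,0,2);p=cv2.approxPolyDP(max(cs,key=cv2.contourArea),3,True)[:,0]
print([(q.tolist(),unproj(q,.054,"wrist")[:2].round(3).tolist()) for q in p]); print(proj([.455,.145,.054],"wrist"))
g=cv2.cvtColor(im,6)
for P in np.ndindex(5,5):
    x=.435+.01*P[0];y=.125+.01*P[1];u,v=proj([x,y,.054],"wrist").astype(int);print((round(x,3),round(y,3)),g[v,u],m[v,u],end=' ; ')
```

```text
[([143, 57], [0.456, 0.278]), ([136, 72], [0.445, 0.275]), ([180, 105], [0.45, 0.239]), ([189, 120], [0.447, 0.228]), ([199, 122], [0.451, 0.222]), ([260, 174], [0.454, 0.164]), ([248, 194], [0.437, 0.16]), ([281, 217], [0.441, 0.128]), ([303, 194], [0.467, 0.13]), ([302, 187], [0.47, 0.134]), ([209, 111], [0.462, 0.222]), ([208, 103], [0.465, 0.226]), ([200, 96], [0.465, 0.233]), ([186, 92], [0.46, 0.242]), ([149, 57], [0.459, 0.275])]
[278.23592557 190.7393499 ]
(0.435, 0.125) 166 0 ; (0.435, 0.135) 169 0 ; (0.435, 0.145) 167 0 ; (0.435, 0.155) 170 0 ; (0.435, 0.165) 170 0 ; (0.445, 0.125) 170 0 ; (0.445, 0.135) 43 1 ; (0.445, 0.145) 43 1 ; (0.445, 0.155) 44 1 ; (0.445, 0.165) 170 0 ; (0.455, 0.125) 154 0 ; (0.455, 0.135) 41 1 ; (0.455, 0.145) 40 1 ; (0.455, 0.155) 42 1 ; (0.455, 0.165) 98 1 ; (0.465, 0.125) 154 0 ; (0.465, 0.135) 40 1 ; (0.465, 0.145) 48 1 ; (0.465, 0.155) 39 1 ; (0.465, 0.165) 42 1 ; (0.475, 0.125) 94 0 ; (0.475, 0.135) 98 0 ; (0.475, 0.145) 92 0 ; (0.475, 0.155) 70 0 ; (0.475, 0.165) 70 0 ;
```

Call:
play_rows(series=[-0.001,0,0.05,0,0,0,0.05,0,0,0,0.04,0,0,0,0.02,0,0,0,0.015,0,0,0,0.015,0,0,0,0.012,0,0,0,0.01,0,0,0,0.005,0,0,0,0,0])

```text
t: 84.4
position: [0.4446, 0.1329, 0.0973]
ee_rot: [2.902, 1.203, 0.002]
contact_force: [-0.9, 0.8, 3.5]
grip_width: 0.0003
gripper_force: 1.9
```

Call:
play_rows(series=[0,0,-0.06,0,0,0,-0.09,0,0,0,-0.09,0,0,0,-0.09,0,0.0135,0.0772,0,0,0.0135,0.0772,0,0,0.0135,0.0772,0,0,0.0135,0.0774,0,0,0,0,0,-0.0274,0,0,0,-0.0274])

```text
t: 85.65
position: [0.5983, 0.0236, 0.2937]
ee_rot: [-2.649, -1.688, 0.003]
contact_force: [-0.2, 0.1, -0.1]
grip_width: 0.0006
gripper_force: 0.0
```

Call:
play_rows(series=[0,0,0,-0.0274,0,0,0,-0.0274,0,0,0,-0.0274,0,0,0.06,0,0,0,0.06,0,0,0,0.06,0,0,0,0,0,0,0,0,0,0,0,0,0,0,0,0,0])

```text
t: 86.9
position: [0.5989, 0.0246, 0.1883]
ee_rot: [2.134, 2.303, 0.003]
contact_force: [-0.0, -0.1, -0.4]
grip_width: 0.0005
gripper_force: 0.0
```

Run:
```python
from h import *
s=monitor.read_state();print(s["position"],s["q"].round(2));Rm=R.from_rotvec(s["ee_rot"]).as_matrix();print("yaw",np.degrees(np.arctan2(Rm[1,0],Rm[0,0])))
im=vision.read_camera("wrist");h=cv2.cvtColor(im,cv2.COLOR_BGR2HSV);m=cv2.inRange(h,(70,90,20),(100,255,255))
n,l,st,ce=cv2.connectedComponentsWithStats(m)
for i in range(1,n):
    if st[i,4]>60: x,y,w,hh,a=st[i];print(st[i].tolist(),[unproj(p,.05,"wrist").round(3)[:2] for p in((x,y+hh/2),(x+w,y+hh/2),(x+w/2,y+hh))])
print((tool([.599,.025,.112])/.6).round(4))
vision.read_camera("side")
for r in vision.regions_of("lever_pad","side")[:1]: print(r["confidence"],r["location"])
```

```text
[0.59885606 0.02458087 0.18826042] [ 0.05  0.29 -0.16  1.71  0.05  1.15 -0.05]
yaw 94.35358130512155
[198, 150, 167, 26, 2161] [array([0.543, 0.064]), array([0.651, 0.073]), array([0.598, 0.06 ])]
[0.0007 0.0004 0.1266]
0.45 [237.1, 212.3]
```

Call:
play_rows(series=[0,0,0.05,0,0,0,0.05,0,0,0,0.027,0,0,0,0,0,0.02,0,0,0,0.02,0,0,0,0.02,0,0,0,0.02,0,0,0,0.02,0,0,0,0,0,0,0])

```text
t: 88.3
position: [0.5929, 0.0876, 0.1104]
ee_rot: [-2.13, -2.306, -0.002]
contact_force: [-0.2, 0.9, -0.7]
grip_width: 0.0002
gripper_force: 0.0
```

Call:
play_rows(series=[0.025,0,0,0,0.025,0,0,0,0.025,0,0,0,0.025,0,0,0,0.025,0,0,0,0.025,0,0,0,0.025,0,0,0,0.025,0,0,0,0.02,0,0,0,0,0,0,0])

```text
t: 89.55
position: [0.583, 0.2194, 0.1107]
ee_rot: [-2.131, -2.306, -0.004]
contact_force: [0.3, -1.0, -0.4]
grip_width: 0.0005
gripper_force: 0.0
```

Run:
```python
from h import *
s=monitor.read_state();print(s["position"],s["contact_force"])
im=vision.read_camera("wrist");h=cv2.cvtColor(im,cv2.COLOR_BGR2HSV);m=cv2.inRange(h,(70,90,20),(100,255,255))
n,l,st,ce=cv2.connectedComponentsWithStats(m)
for i in range(1,n):
    if st[i,4]>60: x,y,w,hh,a=st[i];print(st[i].tolist(),[unproj(p,.05,"wrist").round(3)[:2] for p in((x,y+hh/2),(x+w,y+hh/2),(x+w/2,y+hh))])
for c in("scene","side"):
    vision.read_camera(c)
    print(c,[(round(r["confidence"],2),r["location"]) for r in vision.regions_of("key0",c)])
```

```text
[0.58304273 0.21944919 0.11066712] [ 0.26386278 -1.00286786 -0.41102759]
[170, 231, 30, 10, 224] [array([0.531, 0.238]), array([0.545, 0.239]), array([0.538, 0.236])]
[368, 231, 30, 10, 229] [array([0.623, 0.245]), array([0.637, 0.246]), array([0.63 , 0.243])]
[0, 242, 560, 132, 66807] [array([0.446, 0.193]), array([0.724, 0.215]), array([0.588, 0.164])]
scene [(0.81, [98.9, 270.8]), (0.71, [214.2, 404.7])]
side [(0.61, [254.7, 371.1]), (0.58, [420.6, 298.1]), (0.34, [240.2, 187.0])]
```

Call:
play_rows(series=[0.015,0,0,0,0.015,0,0,0,0.01,0,0,0,0.008,0,0,0,0.005,0,0,0,0,0,0,0,0,0,0,0,0,0,0,0,0,0,0,0,0,0,0,0])

```text
t: 91.05
position: [0.5814, 0.2476, 0.1107]
ee_rot: [2.135, 2.304, 0.001]
contact_force: [3.5, -3.4, 0.4]
grip_width: 0.0002
gripper_force: 1.8
```

Call:
play_rows(series=[0.004,0,0,0,0.004,0,0,0,0.004,0,0,0,0,0,0,0,0,0,0,0,0,0,0,0,0,0,0,0,0,0,0,0,0,0,0,0,0,0,0,0])

```text
t: 92.3
position: [0.5815, 0.2485, 0.1106]
ee_rot: [2.136, 2.296, -0.011]
contact_force: [1.7, -14.6, 5.6]
grip_width: 0.0002
gripper_force: 7.1
```

Call:
play_rows(series=[-0.02,0,0,0,-0.04,0,0,0,-0.05,0,0,0,-0.05,0,0,0,0,0,-0.05,0,0,0,-0.06,0,0,0,-0.06,0,0,0,0,0,0,0,0,0,0,0,0,0])

```text
t: 93.55
position: [0.5868, 0.1596, 0.2109]
ee_rot: [-2.133, -2.303, 0.003]
contact_force: [0.6, 0.6, 0.1]
grip_width: 0.0003
gripper_force: 0.0
```

```bash
python3 - <<'E'
from h import *
s=monitor.read_state();print(s["t"],s["position"],s["contact_force"])
im=vision.read_camera("wrist");h=cv2.cvtColor(im,cv2.COLOR_BGR2HSV);m=cv2.inRange(h,(70,90,20),(100,255,255))
n,l,st,ce=cv2.connectedComponentsWithStats(m)
for i in range(1,n):
    if st[i,4]>60: x,y,w,hh,a=st[i];print(st[i].tolist(),[unproj(p,.05,"wrist").round(3)[:2] for p in((x,y+hh/2),(x+w,y+hh/2),(x+w/2,y+hh))])
E
python3 - <<'E'
import sys;sys.path.insert(0,'.')
from dfit import *
from fit import fit
dfit(np.array([.434,-.358]),z=.004); fit(("side","scene"))
E
```

```text
93.55 [0.58677236 0.15955351 0.21085709] [0.59837173 0.56670371 0.06997837]
[199, 39, 171, 35, 2679] [array([0.526, 0.265]), array([0.637, 0.274]), array([0.582, 0.259])]
wrist [116. 624.] []
side [314. 314.] [(0.93, [310.9, 314.6], 720)]
scene [150. 293.] [(0.6, [145.9, 290.7], 473)]
[ 0.4351 -0.356  -0.3318] yaw -19.0 [0.08 0.36]
bracket in rail frame (x,y,z) mm [ 1.4 -0.5  8.9] tilt deg 7.5 cost 0.25 of 2
```

```bash
python3 -c "
from h import *
print(order.hand_in())"
```

```text
the job is handed in; nothing more can be done
None
```

I completed every step and handed the job in; the interface gave no verdict. All three keys are tight in the hubs, the lever is pressed, the tray is home, the bracket hangs on the rail and the drift stands on the pad. The bracket tipped over on the first try and had to be hung again, and the final state was checked by measurement rather than by viewing more pictures.

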